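# Dress a tasting slate with three small cakes and their decorations

### The job

Dress the tasting slate: first move the three small cakes from the baking sheet onto the slate's gold cards, each centred on its card: seen from the robot, the ring cake on the round card at the left, the flat-topped round cake on the round card at the right, and the log behind these two, lying lengthwise along the oblong card. Only when all three cakes are in place, take the decorations from the white dish: stand the praline in the hollow of the ring cake and lay the macaron flat on the middle of the round cake. Set everything down gently without dropping it, and leave the jug and the tub where they stand.

Things in the scene. Friction and masses are not known exactly. Their poses are not given: they have to be found in the camera images.
- ring_cake: loose firm ring-shaped cake, caramel glaze, about 90 g: 34 mm high, diameter 64 mm, foot of diameter 68, 5 mm thick; in its top a round hollow of diameter 40, 12 mm deep, flat dark floor 22 mm above the underside. Origin: centre of the underside, z up. One of three cakes in a row, 112 mm apart, on a baking sheet 150 x 340 mm (floor 3 mm, rim 10 mm above the bench), beside the slate
- round_cake: loose firm round cake with a flat top, caramel glaze, about 130 g: 40 mm high, diameter 62 mm, on a shortbread foot of diameter 66 mm, 5 mm thick. Origin: centre of the underside, z up. On the baking sheet, in any of the three places of the row
- log_cake: loose firm log-shaped cake, caramel glaze with thin dark strands, about 150 g: 104 mm long, 42 mm wide, 43 mm high, half-round top, sides upright to 22 mm, on a foot 110 x 46 mm, 5 mm thick. Origin: centre of the underside, x along its length, z up; both ends alike. On the baking sheet, in any of the three places, its length within about 35 degrees of the x direction, across the row
- praline: loose tall dark chocolate praline, about 20 g: upright, diameter 28 mm, 34 mm high, sides upright to 25 mm, rounded top. Origin: centre of its flat underside, z up. In the white dish, about 84 mm from the macaron. Seated in the ring cake's hollow its upper 22 mm stand out
- macaron: loose macaron lying flat, about 20 g: diameter 42 mm, 22 mm thick, two pale brown shells with cream between, widest 4 to 9 and 13 to 18 mm up. Origin: centre of the underside, z up. In a white dish 84 x 170 mm (floor 5 mm, rim 9 mm above the bench) that stands between the robot and the baking sheet
- card_left: fixed round gold cake card, diameter 86 mm, 2 mm thick, on a dark slate (220 mm deep, 280 wide, 8 thick) lying on the bench, on the robot's left or right, turned by up to 15 degrees; of the two round cards at the slate's near side, the left one seen from the robot (+y). Origin: centre of its underside, 8 mm above the bench; upper face at 10 mm
- card_right: fixed round gold cake card, diameter 86 mm, 2 mm thick, at the slate's near side, the right one seen from the robot (-y), about 134 mm from the left card. Origin: centre of its underside; upper face 2 mm above that
- card_back: fixed oblong gold cake card, 64 x 130 mm, 2 mm thick, on the slate behind the two round cards (farther from the robot). Origin: centre of its underside, its long side along its y axis; upper face 2 mm above that
- jug: bystander: empty translucent plastic measuring jug with a handle, diameter 100 mm, 140 mm high, handle out to 86 mm from its axis; stands on the bench to one side of the work. Origin: centre of the underside. To be left alone
- tub: bystander: white plastic tub with a lid, diameter 116 mm, 107 mm high; stands on the bench at the other side. Origin: centre of the underside. To be left alone

How it is judged:
On the way, in this order (a step that is already met when the one before it is completed fails the run):
1. all three cakes stand on their cards, let go, while the two decorations still wait untouched in the dish (horizontal distance between ring_cake and card_left below 0.012 m and z of ring_cake in the frame of card_left between -0.001 and 0.006 m and angle between each of ring_cake, round_cake, log_cake's own z axis and vertical below 0.1 rad and horizontal distance between round_cake and card_right below 0.012 m and z of round_cake in the frame of card_right between -0.001 and 0.006 m and horizontal distance between log_cake and card_back below 0.012 m and z of log_cake in the frame of card_back between -0.001 and 0.006 m and angle between the x axis of log_cake and the y axis of card_back, either way round below 0.15 rad and linear speed of each of ring_cake, round_cake, log_cake below 0.02 m/s and contact force between each of ring_cake, round_cake, log_cake and the fingers below 0.1 N and distance of each of praline, macaron from where it was at the start of the episode below 0.03 m), for 0.2 s.
2. the praline stands in the hollow of the ring cake and the macaron lies on the round cake (horizontal distance between praline and ring_cake below 0.01 m and z of praline in the frame of ring_cake between 0.018 and 0.026 m and angle between each of praline, macaron's own z axis and vertical below 0.12 rad and horizontal distance between macaron and round_cake below 0.01 m and z of macaron in the frame of round_cake between 0.036 and 0.044 m), for 0.2 s.
At the end, for the whole second after the job is handed in: Ring cake, round cake and log stand upright on the left, right and oblong card, within 12 mm of its centre, the log within 0.15 rad of its length; the praline stands on the floor of the ring cake's hollow, the macaron lies flat within 10 mm of the round cake's middle; all released, at rest (all of step 2 and horizontal distance between ring_cake and card_left below 0.012 m and z of ring_cake in the frame of card_left between -0.001 and 0.006 m and angle between each of ring_cake, round_cake, log_cake's own z axis and vertical below 0.1 rad and horizontal distance between round_cake and card_right below 0.012 m and z of round_cake in the frame of card_right between -0.001 and 0.006 m and horizontal distance between log_cake and card_back below 0.012 m and z of log_cake in the frame of card_back between -0.001 and 0.006 m and angle between the x axis of log_cake and the y axis of card_back, either way round below 0.15 rad and linear speed of each of ring_cake, round_cake, log_cake, praline, macaron below 0.02 m/s); the robot touches nothing.
It fails at once if the jug or the tub is moved by more than 30 mm or tipped (distance of any of jug, tub from where it was at the start of the episode above 0.03 m or angle between any of jug, tub's own z axis and vertical above 0.3 rad).
It fails at once if a cake or decoration is dropped: it moves, out of the fingers' hold, faster than 0.6 m/s (a fall of about 18 mm) ((contact force between ring_cake and the fingers below 0.02 N and linear speed of ring_cake above 0.6 m/s) or (contact force between round_cake and the fingers below 0.02 N and linear speed of round_cake above 0.6 m/s) or (contact force between log_cake and the fingers below 0.02 N and linear speed of log_cake above 0.6 m/s) or (contact force between praline and the fingers below 0.02 N and linear speed of praline above 0.6 m/s) or (contact force between macaron and the fingers below 0.02 N and linear speed of macaron above 0.6 m/s)).
It also fails if it takes over 125 s, if anything falls off the work surface, if the arm or the gripper's body presses on something with over 40 N, if the wrist force passes 120 N, or if a joint passes its speed limit or range.

### The arm

A 6-joint arm with a two-finger parallel gripper is mounted at the origin on the work surface. World frame = base frame: x ahead of the robot, y to its left, z up, the work surface at z = 0. Lengths are in m, angles in rad, forces in N, time in s.
With the tool pointing down it reaches from about 0.325 to 0.925 m from the base axis. Payload 3.1 kg.
Tool frame: the origin (TCP) lies on the centre line of the jaws, within the pads' length; the fingertips stand 11 mm ahead of it and the grasp point (between the pads) lies 8 mm behind it; z points along the fingers, x is the direction in which the jaws open and shut, and the axes are right-handed (so a half turn about z gives the same grasp; the last joint's range is limited). The gripper opens to 85 mm and grips with 20 to 120 N. Pads are 22 mm wide; open, the fingers measure 114 mm over their backs; the gripper's body (76 mm by 85 mm) begins 54 mm behind the grasp point. The pads swing forward as they close: fully open they stand 13 mm farther back than shut.
Start: joints at [-1.303, 0.217, 1.613, -0, 1.311, -0.112], TCP at [0.232, -0.58, 0.242] pointing down, gripper open.
Joint ranges: [-2.75, 2.75], [-0.78, 2.1], [0.31, 2.55], [-1.13, 4.27], [0.13, 2.63], [-2.58, 2.58]. Speed limits (rad/s): [2.79, 2.79, 3.14, 3.14, 3.14, 3.14].

### API

Orientations are given as a unit quaternion [w, x, y, z].
In Python, from bench import sensors, viewer, job_done gives the robot as it stands.
- The arm moves only by the tool play_rows, never from a script. Its argument "deltas" is a list of rows, each a list of 3 entries, a list of its own where there are three numbers: the gripper's target within -1 to 1 (shut at 1, half-way at 0, fully open at -1), then the shift along the tool's x, y, z in m, then the turn about the tool's z in degrees. In form: [[fingers, [tx, ty, tz], spin], ...]. A call has 1 to 10 rows; each row is the pose to reach, as a shift and turn from the pose commanded when the call began, along the tool's axes at that moment; what a row does not reach only later rows make up. A row lasts 1/12 s, in which the tool goes at most 41.7 mm and 7.16 degrees, less where a joint would pass 70% of its speed; a pose out of reach is approached as far as the arm can. A call with a gripper value outside its range is refused whole. The fingers move at their own pace and stop on an object; "squeeze" is the grip in N (left out, the last holds). Time passes only in rows, so rows that repeat a pose let the fingers close. It gives the time, the measured TCP pose, the force and the opening at its end, in the units of the state.
- sensors.get_state(): the state, without advancing time (a new reading comes with each control period).
- viewer.grab_frame(name): name is "scene" or "side" or "wrist"; returns a dict with "frame" (480x640x3 uint8, red, green, blue), "depth" (480x640 float32, m along the optical axis (not along the pixel's ray), 0 where there is no reading), "fovy" (degrees; the focal length in pixels is half the picture's height over the tangent of half this angle, whatever the lens; pixels are square), "cx", "cy" (the principal point, pixels), "D" ([k1, k2, p1, p2, k3] as OpenCV has them; the pictures are not rectified), "view" (4x4, takes a point from world to camera coordinates); the wrist camera has in their place "hand_eye" (4x4, takes a point from camera to tool coordinates, whose origin is the TCP and whose axes are the tool frame's). Camera axes: x right, y down, z forward; pixel columns grow to the right and rows downward; lengths in m; the calibration is good to about 2 mm. A picture is of the moment at which its call begins: read the wrist's pose just before it.
- job_done(): hands the job in, once; it reports no verdict.
The state is a dict: "clock": time; "joint_pos": joint angles; "joint_vel": joint speeds; "joint_efforts": joint torques, N m; "position": TCP position; "tool_rot": TCP orientation; "contact_force": force on the tool from outside, world axes, zero at the start; "wrist_torque": the same for the moment, N m; "grip_width": finger opening in m.
Only numpy, scipy, OpenCV 4.12 (cv2) and the standard library are available. Lean on these libraries where they do the work, as an engineer would, in place of code of your own. Each camera call takes 0.05 s, during which the arm holds its last target.

## Working session

There is one attempt and no reset: what is moved stays moved. The work goes in short steps, Python scripts to look and compute and a tool call to move; the robot and the scene stay as the last step left them, time stands still between calls to the robot, and variables do not carry over. Pictures are saved under pics/ and viewed, and the job is handed in when it is done.

Besides the shell and the picture viewer there is one more tool, called after "Call:" as name(argument=value, ...) on one line, values as JSON. play_rows: Moves the arm, as the interface text tells. Its arguments: {"type":"object","properties":{"deltas":{"type":"array"},"squeeze":{"type":"number"}},"required":["deltas"]}

```bash
ls; mkdir -p pics; python3 - <<'E'
from bench import sensors, viewer
import cv2, numpy as np
s=sensors.get_state(); print(s)
for n in ["scene","side","wrist"]:
    f=viewer.grab_frame(n)
    cv2.imwrite(f"pics/{n}0.png",f["frame"][:,:,::-1])
    print(n,{k:(v.tolist() if hasattr(v,'tolist') else v) for k,v in f.items() if k not in("frame","depth")}, (f["depth"]>0).mean())
E
```

```text
pics
{'clock': 0.0, 'joint_pos': array([-1.30319868e+00,  2.17746801e-01,  1.61495281e+00,  1.44784174e-05,
        1.31129605e+00, -1.12207149e-01]), 'joint_vel': array([-0.00017107, -0.00042756, -0.00073185,  0.00066249, -0.00098681,
       -0.00205228]), 'joint_efforts': array([ 3.93305800e-04, -3.96846771e+01, -3.03851902e+01, -7.89189198e-05,
        9.73711198e-03, -6.84986915e-06]), 'position': array([ 0.23152007, -0.57967856,  0.24096305]), 'tool_rot': array([-7.86398892e-04,  8.27868873e-01, -5.60920391e-01, -9.08422275e-04]), 'contact_force': array([0.71770671, 0.36862723, 0.3058271 ]), 'wrist_torque': array([ 0.06635206, -0.00527458, -0.02145829]), 'grip_width': 0.0852960679114922}
scene {'fovy': 46.31760175507862, 'cx': 312.70256508765, 'cy': 250.4687907049107, 'D': [-0.13858212734719594, 0.0, 0.0, 0.0, 0.0], 'view': [[0.7780383259469049, 0.6282155837175076, 0.0012424702044376403, -0.42323185427723464], [0.5255935281688354, -0.6498561335458171, -0.5490341053522237, -0.2508892720074357], [-0.3441043540915651, 0.4278226105143958, -0.8357990233470447, 1.8955809645335682], [0
[... 237 characters left out ...]
87227142, 0.5467319187489461], [-0.0577135606043907, 0.6712085388031815, -0.7390184316781695, 0.06453600280515666], [0.052646540185186205, -0.7371760597063597, -0.6736466423892686, 1.434240937571808], [0.0, 0.0, 0.0, 1.0]]} 0.9960774739583333
wrist {'fovy': 59.976095066790094, 'cx': 319.03534589443257, 'cy': 247.28411740999115, 'D': [-0.09233664963499798, 0.0, 0.0, 0.0, 0.0], 'hand_eye': [[0.9999996572208798, 0.0008275212461747684, 2.768950217039792e-05, 0.000639444301546388], [-0.0008017786975757099, 0.9594610588665862, 0.28184008527803095, -0.07037149494777464], [0.00020666165951943065, -0.2818400108699876, 0.9594613934722762, -0.1303852111229457], [0.0, 0.0, 0.0, 1.0]]} 0.9957454427083333
```

View pics/scene0.png

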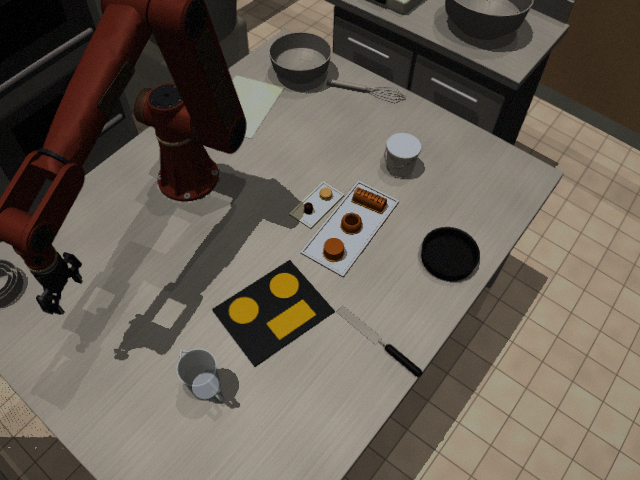

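View pics/side0.png

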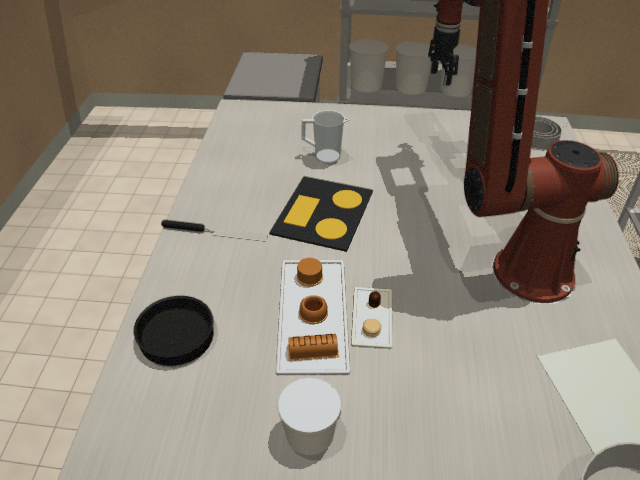

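View pics/wrist0.png

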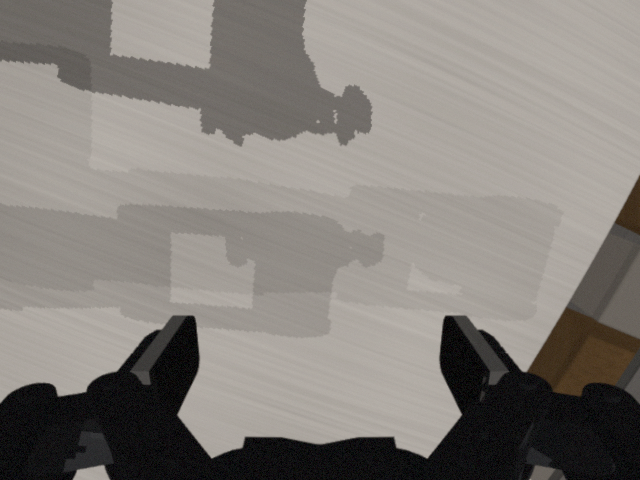

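The scene view shows the slate at (275,312), with the left card at (284,285), the right card at (243,310) and the oblong card at (291,320). The log is at (370,198), the ring at (351,222) and the round cake at (334,248). The praline is at (308,208), the macaron at (326,194), the jug at (200,375) and the tub at (403,152). Next I'll measure these.

```bash
cat > h.py <<'E'
import numpy as np, cv2
from bench import sensors, viewer
from scipy.spatial.transform import Rotation as R
def grab(n,save=None):
    s=sensors.get_state(); f=viewer.grab_frame(n)
    h=480; fl=h/2/np.tan(np.radians(f["fovy"])/2)
    K=np.array([[fl,0,f["cx"]],[0,fl,f["cy"]],[0,0,1]])
    if n=="wrist":
        q=s["tool_rot"]; T=np.eye(4); T[:3,:3]=R.from_quat([q[1],q[2],q[3],q[0]]).as_matrix(); T[:3,3]=s["position"]
        C=T@np.array(f["hand_eye"])
    else: C=np.linalg.inv(np.array(f["view"]))
    if save: cv2.imwrite("pics/"+save,f["frame"][:,:,::-1])
    return dict(K=K,D=np.array(f["D"]),C=C,im=f["frame"],d=f["depth"],s=s)
def rays(g,px):
    p=cv2.undistortPointsIter(np.float64(px).reshape(-1,1,2),g["K"],g["D"],None,None,(3,50,1e-9)).reshape(-1,2) if hasattr(cv2,"undistortPointsIter") else cv2.undistortPoints(np.float64(px).reshape(-1,1,2),g["K"],g["D"]).reshape(-1,2)
    return np.c_[p,np.ones(len(p))]
def plane(g,px,z):
    r=rays(g,px)@g["C"][:3,:3].T; o=g["C"][:3,3]
    return o+r*((z-o[2])/r[:,2])[:,None]
def cloud(g):
    v,u=np.mgrid[0:480,0:640]; r=rays(g,np.c_[u.ravel(),v.ravel()])*g["d"].reshape(-1,1)
    return (r@g["C"][:3,:3].T+g["C"][:3,3]).reshape(480,640,3)
E
python3 - <<'E'
from h import *
for n in ["scene","side"]:
    g=grab(n); P=cloud(g); hsv=cv2.cvtColor(g["im"],cv2.COLOR_RGB2HSV)
    H,S,V=hsv[...,0],hsv[...,1],hsv[...,2]
    print(n)
    ok=(P[...,0]>.3)&(P[...,0]<.85)&(abs(P[...,1])<.5)&(P[...,2]<.2)&(P[...,2]>-.01)
    m=ok&(S>120)&(V>40)
    k,l,st,c=cv2.connectedComponentsWithStats(m.astype(np.uint8))
    for i in range(1,k):
        if st[i,4]<60: continue
        q=l==i; z=P[q][:,2]; zt=np.percentile(z,90)
        print(c[i].round(1),st[i,4],"hsv",np.median(hsv[q],0),"z10,50,90",np.percentile(z,[10,50,90]).round(4),"xyz mean",P[q].mean(0).round(4))
    m=ok&(V<70)&(S<160);
    k,l,st,c=cv2.connectedComponentsWithStats(m.astype(np.uint8))
    for i in range(1,k):
        if st[i,4]<40: continue
        q=l==i; print("dark",c[i].round(1),st[i,4],np.median(hsv[q],0),P[q].mean(0).round(4),P[q][:,2].max())
E
```

```text
scene
[325.5 193.5] 114 hsv [ 18.  150.5 163. ] z10,50,90 [0.015  0.0243 0.0291] xyz mean [0.4201 0.2198 0.0231]
[369. 198.] 344 hsv [ 12. 217.  91.] z10,50,90 [0.0281 0.0405 0.0473] xyz mean [0.5473 0.283  0.039 ]
[370.1 206.8] 70 hsv [ 15.  194.5  76.5] z10,50,90 [0.0028 0.0062 0.0137] xyz mean [0.5587 0.2779 0.0073]
[350.8 223.5] 222 hsv [ 13. 220.  73.] z10,50,90 [0.0089 0.0313 0.0376] xyz mean [0.5583 0.1719 0.0279]
[333.3 248. ] 325 hsv [ 13. 219. 126.] z10,50,90 [0.0103 0.0404 0.0459] xyz mean [0.5754 0.0599 0.0364]
[283.8 285.2] 619 hsv [ 22. 234. 166.] z10,50,90 [0.0043 0.0086 0.0131] xyz mean [ 0.5317 -0.1207  0.0087]
[243.2 309.8] 679 hsv [ 22. 232. 166.] z10,50,90 [0.0043 0.0087 0.0131] xyz mean [ 0.4939 -0.2566  0.0087]
[290.7 319. ] 1000 hsv [ 22. 229. 166.] z10,50,90 [0.0037 0.0086 0.0128] xyz mean [ 0.6189 -0.1923  0.0085]
dark [400.2 166. ] 531 [18. 43. 54.] [0.5525 0.4542 0.0473] 0.10632038660914689
dark [287.2 209.9] 148 [20. 30. 68.] [ 3.540e-01  1.033e-01 -2.000e-04] 0.008864733938788172
dark [273.3 216.9] 59 [19. 30. 68.] [ 0.3373  0.054  -0.0012] 0.006888975030
[... 632 characters left out ...]
 0.0109]
[330.8 228.3] 547 hsv [ 23. 182. 209.] z10,50,90 [0.008  0.0108 0.0137] xyz mean [ 0.5351 -0.117   0.0107]
[309.3 271.6] 606 hsv [ 15. 182. 170.] z10,50,90 [0.0119 0.041  0.0458] xyz mean [0.575  0.0784 0.0343]
[374.7 295.4] 64 hsv [ 10.  179.   63.5] z10,50,90 [0.0335 0.0377 0.0408] xyz mean [0.4146 0.1474 0.0374]
[313.1 309.5] 637 hsv [ 14. 185.  96.] z10,50,90 [0.0109 0.0279 0.0372] xyz mean [0.5553 0.1934 0.0267]
[312.6 346.9] 1119 hsv [ 14. 177. 125.] z10,50,90 [0.0117 0.0381 0.0461] xyz mean [0.5461 0.3062 0.0333]
dark [322.4 213.6] 3100 [70. 16. 45.] [ 0.5629 -0.1848  0.0087] 0.016682755983159048
dark [193.7 333.4] 1656 [40. 34. 33.] [0.8174 0.2779 0.0162] 0.04462137081114359
```

```bash
cat >> h.py <<'E'
def yaw(s):
    q=s["tool_rot"]; M=R.from_quat([q[1],q[2],q[3],q[0]]).as_matrix(); return M,np.degrees(np.arctan2(M[1,0],M[0,0]))
def to(x,y,z,psi):
    s=sensors.get_state(); M,p=yaw(s)
    d=M.T@(np.array([x,y,z])-s["position"]); sp=-((psi-p+180)%360-180)
    print("t",round(s["clock"],2),"pos",s["position"].round(4),"psi",p.round(2),"w",round(s["grip_width"],4),"F",s["contact_force"].round(1),"\n delta",d.round(4),"spin",round(sp,2),"j",s["joint_pos"].round(2))
E
python3 - <<'E'
from h import *
to(.52,-.13,.28,0)
g=grab("wrist"); v=[(185,322),(190,330),(455,322),(450,330),(170,340)]
he=np.linalg.inv
M,_=yaw(g["s"]); P=cloud(g)
for u,w in v: print(u,w,(M.T@(P[w,u]-g["s"]["position"])).round(4))
T=(P[300:420,100:540].reshape(-1,3)-g["s"]["position"])@M
T=T[(T[:,2]>-.06)&(T[:,2]<.03)]
print(T[:,2].max(),np.percentile(T[:,2],[50,95,99,99.9]))
t=T[T[:,2]>-.02];print(t.min(0),t.max(0)); print(np.abs(t[:,0]).min(),np.abs(t[:,0]).max())
E
```

```text
t 0.25 pos [ 0.2316 -0.5801  0.2417] psi -68.24 w 0.0856 F [ 0.5 -0.   0.1] 
 delta [-0.3112 -0.4347 -0.0379] spin -68.24 j [-1.3   0.22  1.61 -0.    1.31 -0.11]
185 322 [-0.0425 -0.01   -0.0103]
190 330 [-0.0418 -0.0061 -0.0084]
455 322 [ 0.0448 -0.0096 -0.0095]
450 330 [ 0.0439 -0.0061 -0.0081]
170 340 [-0.0436 -0.0096 -0.0215]
0.000128800832507072 [-0.03085277 -0.00688713 -0.00264499 -0.00101769]
[-0.05586201 -0.01099696 -0.01999388] [0.0574319  0.01265585 0.0001288 ]
0.04137335609341176 0.05743190176243412
```

Call:
play_rows(deltas=[[-1, [-0.031, -0.043, -0.038], -7], [-1, [-0.062, -0.087, -0.038], -14], [-1, [-0.093, -0.13, -0.038], -21], [-1, [-0.124, -0.174, -0.038], -28], [-1, [-0.156, -0.217, -0.038], -35], [-1, [-0.187, -0.261, -0.038], -42], [-1, [-0.218, -0.304, -0.038], -49], [-1, [-0.249, -0.348, -0.038], -56], [-1, [-0.28, -0.391, -0.038], -62], [-1, [-0.311, -0.435, -0.038], -68.2]])

```text
clock: 1.13
position: [0.4525, -0.235, 0.2804]
tool_rot: [0.0, 1.0, 0.002, 0.0]
contact_force: [1.4, -0.5, 0.3]
grip_width: 0.0852
```

```bash
python3 -c "
from h import *
to(.52,-.13,.28,0)"
```

```text
t 1.13 pos [ 0.4525 -0.235   0.2804] psi 0.25 w 0.0852 F [ 1.4 -0.5  0.3] 
 delta [ 0.0679 -0.1047  0.0004] spin 0.25 j [-0.62 -0.06  1.84  0.    1.36 -0.62]
```

Call:
play_rows(deltas=[[-1, [0.02, -0.032, 0], 0], [-1, [0.045, -0.068, 0], 0], [-1, [0.068, -0.105, 0], 0], [-1, [0.068, -0.105, 0], 0], [-1, [0.068, -0.105, 0], 0]])

```text
clock: 1.55
position: [0.5207, -0.1297, 0.28]
tool_rot: [-0.0, 1.0, 0.002, -0.0]
contact_force: [-0.6, -0.2, 0.3]
grip_width: 0.085
```

```bash
cat > slate.py <<'E'
from h import *
import sys
def slate(tag):
    g=grab("wrist",tag); P=cloud(g); hsv=cv2.cvtColor(g["im"],cv2.COLOR_RGB2HSV)
    m=((hsv[...,0]>17)&(hsv[...,0]<28)&(hsv[...,1]>140)&(hsv[...,2]>60)&(P[...,2]<.02)).astype(np.uint8)
    print(g["s"]["position"].round(4),yaw(g["s"])[1])
    for c in cv2.findContours(m,cv2.RETR_EXTERNAL,cv2.CHAIN_APPROX_NONE)[0]:
        if cv2.contourArea(c)<800: continue
        w=plane(g,c.reshape(-1,2),.010)[:,:2]; wf=(w*1e4).astype(np.float32)
        mm=cv2.moments(wf.astype(np.int32).reshape(-1,1,2)); ctr=np.array([mm["m10"],mm["m01"]])/mm["m00"]/1e4
        print("px",c.reshape(-1,2).mean(0).round(0),"ctr",ctr.round(4),"minrect",[np.round(np.array(a)/(1e4 if i<2 else 1),4) for i,a in enumerate(cv2.minAreaRect(wf))],"medz",np.median(P[m>0][:,2]).round(4), "bbox",cv2.boundingRect(c))
if __name__=="__main__": slate(sys.argv[1])
E
python3 slate.py w1.png
```

```text
[ 0.5207 -0.1297  0.28  ] 0.23894745248203608
px [294. 307.] ctr [ 0.4949 -0.2579] minrect [array([ 0.4949, -0.255 ]), array([0.0857, 0.0847]), np.float64(39.665)] medz 0.0088 bbox (255, 280, 81, 74)
px [416. 258.] ctr [ 0.6182 -0.1904] minrect [array([ 0.6182, -0.1904]), array([0.1305, 0.0649]), np.float64(76.4419)] medz 0.0088 bbox (369, 192, 97, 132)
px [323. 203.] ctr [ 0.5305 -0.1323] minrect [array([ 0.527 , -0.1318]), array([0.0315, 0.048 ]), np.float64(84.9713)] medz 0.0088 bbox (301, 186, 50, 33)
```

View pics/w1.png

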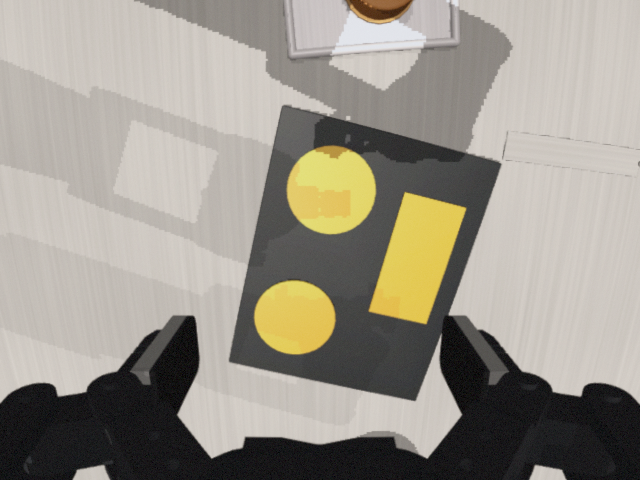

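The wrist view shows the round cards at (331,190) for the left and (294,317) for the right, and the oblong card at (418,258). The saturation threshold clipped the left card, so I'll relax the mask.

```bash
sed -i 's/,1\]>140/,1]>100/; s/,1\]>140/,1]>100/' slate.py; python3 slate.py w2.png; python3 -c "
from h import *
to(.50,.19,.28,0)"
```

```text
[ 0.52   -0.1312  0.28  ] 0.10920664503710444
px [296. 315.] ctr [ 0.4941 -0.2547] minrect [array([ 0.494 , -0.2549]), array([0.0862, 0.0874]), np.float64(0.2464)] medz 0.0088 bbox (255, 278, 82, 76)
px [417. 256.] ctr [ 0.6183 -0.1904] minrect [array([ 0.6182, -0.1904]), array([0.1316, 0.066 ]), np.float64(76.537)] medz 0.0088 bbox (369, 190, 99, 133)
px [331. 183.] ctr [ 0.5348 -0.1245] minrect [array([ 0.5315, -0.1199]), array([0.0864, 0.0847]), np.float64(40.7129)] medz 0.0088 bbox (287, 143, 90, 90)
t 1.65 pos [ 0.5196 -0.1322  0.28  ] psi 0.0 w 0.0852 F [-0.5 -0.3 -0. ] 
 delta [-1.960e-02 -3.222e-01 -2.000e-04] spin 0.0 j [-0.38 -0.    1.78 -0.    1.36 -0.38]
```

```bash
python3 - <<'E'
from h import *
g=grab("wrist"); hsv=cv2.cvtColor(g["im"],cv2.COLOR_RGB2HSV)
print(g["s"]["position"])
m=((hsv[...,0]>15)&(hsv[...,0]<32)&(hsv[...,1]>80)&(hsv[...,2]>60)).astype(np.uint8)
m=cv2.morphologyEx(m,cv2.MORPH_CLOSE,np.ones((7,7)))
for c in cv2.findContours(m,cv2.RETR_EXTERNAL,cv2.CHAIN_APPROX_NONE)[0]:
    if cv2.contourArea(c)<2000: continue
    w=plane(g,c.reshape(-1,2),.010)[:,:2]; wf=(cv2.convexHull((w*1e4).astype(np.float32)))
    print(cv2.boundingRect(c),[np.round(a,1) for a in cv2.minAreaRect(wf)],[np.round(a,1) for a in cv2.fitEllipse(wf)],[np.round(a,1) for a in cv2.minEnclosingCircle(wf)])
E
```

```text
[ 0.51959446 -0.13222411  0.27996143]
(255, 277, 83, 76) [array([ 4939.8, -2546.4]), array([869.6, 872.7]), np.float64(0.3)] [array([ 4940.8, -2549.4]), array([871.3, 879.2]), np.float64(22.3)] [array([ 4943.9, -2547.8]), np.float64(441.3)]
(370, 188, 99, 134) [array([ 6183.7, -1905.6]), array([1319.4,  661.5]), np.float64(76.4)] [array([ 6174.4, -1913. ]), array([ 771.7, 1999.7]), np.float64(166.8)] [array([ 6186.6, -1902.1]), np.float64(727.3)]
(288, 142, 90, 90) [array([ 5313.2, -1192.7]), array([861.9, 862. ]), np.float64(0.1)] [array([ 5310.9, -1192.8]), array([865.9, 869.2]), np.float64(103.7)] [array([ 5310.2, -1193.5]), np.float64(436.1)]
```

Call:
play_rows(deltas=[[-1, [-0.002, -0.035, 0], 0], [-1, [-0.005, -0.075, 0], 0], [-1, [-0.008, -0.115, 0], 0], [-1, [-0.01, -0.155, 0], 0], [-1, [-0.012, -0.195, 0], 0], [-1, [-0.014, -0.235, 0], 0], [-1, [-0.016, -0.27, 0], 0], [-1, [-0.018, -0.305, 0], 0], [-1, [-0.02, -0.322, 0], 0], [-1, [-0.02, -0.322, 0], 0]])

```text
clock: 2.53
position: [0.4998, 0.1915, 0.2802]
tool_rot: [-0.001, 1.0, 0.0, -0.0]
contact_force: [-0.2, -0.5, -0.5]
grip_width: 0.0857
```

```bash
cat > cakes.py <<'E'
from h import *
import sys
g=grab("wrist",sys.argv[1]); P=cloud(g); hsv=cv2.cvtColor(g["im"],cv2.COLOR_RGB2HSV)
print(g["s"]["position"].round(4),yaw(g["s"])[1].round(2))
H,S,V=[hsv[...,i] for i in range(3)]
m=((P[...,2]>.012)&(P[...,2]<.06)&(P[...,0]>.3)).astype(np.uint8)
m[:, :]&=1
k,l,st,c=cv2.connectedComponentsWithStats(m)
for i in range(1,k):
    if st[i,4]<300: continue
    q=l==i; z=P[q][:,2]; zt=np.percentile(z,98)
    t=q&(P[...,2]>zt-.006)
    w=P[t][:,:2]; hull=cv2.convexHull((w*1e4).astype(np.float32))
    full=cv2.convexHull((P[q][:,:2]*1e4).astype(np.float32))
    f=lambda r:[np.round(a,1) for a in r]
    print("px",c[i].round(0),st[i,4],"hsv",np.median(hsv[q],0),"ztop",zt.round(4),"topmean",w.mean(0).round(4),"topcirc",f(cv2.minEnclosingCircle(hull)),"toprect",f(cv2.minAreaRect(hull)),"fullrect",f(cv2.minAreaRect(full)))
E
python3 cakes.py w3.png
```

```text
[0.4998 0.1915 0.2802] 0.05
px [619. 126.] 2718 hsv [75. 67. 16.] ztop 0.0395 topmean [0.7792 0.2662] topcirc [array([7959.5, 2668.7]), np.float64(624.5)] toprect [array([7825.7, 2647.2]), array([ 285.7, 1249. ]), np.float64(9.1)] fullrect [array([7907. , 2660.4]), array([ 450.3, 1459.1]), np.float64(8.8)]
px [372.  90.] 5931 hsv [ 14. 179. 111.] ztop 0.0456 topmean [0.5436 0.2931] topcirc [array([5440.3, 2918.8]), np.float64(525.5)] toprect [array([5436.7, 2932.8]), array([1039.1,  299. ]), np.float64(10.3)] fullrect [array([5437.6, 2930.7]), array([1039.7,  426. ]), np.float64(11.1)]
px [231. 166.] 1585 hsv [ 16. 121. 117.] ztop 0.0273 topmean [0.4168 0.2264] topcirc [array([4161.7, 2260.1]), np.float64(206.4)] toprect [array([4162.8, 2261.4]), array([398.7, 406. ]), np.float64(88.8)] fullrect [array([4162.9, 2263.4]), array([403.6, 405.5]), np.float64(88.3)]
px [375. 212.] 3631 hsv [ 13. 164.  99.] ztop 0.0364 topmean [0.552  0.1841] topcirc [array([5521.4, 1827.4]), np.float64(307.1)] toprect [array([5523.3, 1825.4]), array([591.2, 601.5]), np.float64(3.3)] fullrect [array([5522.3, 1835.6]), array([630.3, 628.5]), np.float64(82.8)]
px [230. 254.] 779 hsv [  9. 165.  49.] ztop 0.0387 topmean [0.4115 0.1426] topcirc [array([4110.5, 1419.8]), np.float64(129.0)] toprect [array([4109.9, 1417.4]), array([244.4, 243.3]), np.float64(32.2)] fullrect [array([4115.4, 1423.2]), array([263.9, 276.9]), np.float64(36.8)]
px [391. 327.] 3332 hsv [ 14. 174. 168.] ztop 0.0431 topmean [0.5719 0.0675] topcirc [array([5724.3,  661.7]), np.float64(313.6)] toprect [array([5724. ,  661.5]), array([617.1, 608.5]), np.float64(1.7)] fullrect [array([5722.6,  662.2]), array([619.7, 609.3]), np.float64(1.5)]
```

View pics/w3.png

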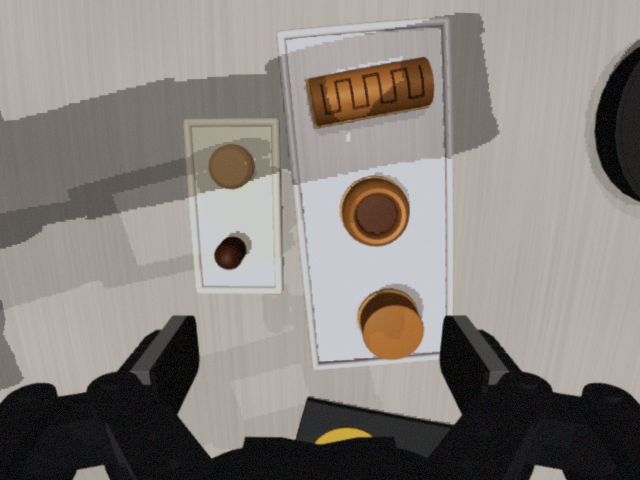

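The wrist view shows the log at (372,90) turned about 10.5°, the ring at (376,212), the round cake at (391,327), the macaron at (231,166) and the praline at (230,254). Their heights fit the sizes given. Next is the round cake, with a closer hover first.

Call:
play_rows(deltas=[[-1, [0.012, 0.02, 0.02], 0], [-1, [0.025, 0.042, 0.04], 0], [-1, [0.037, 0.063, 0.06], 0], [-1, [0.049, 0.085, 0.08], 0], [-1, [0.06, 0.105, 0.1], 0], [-1, [0.072, 0.125, 0.12], 0], [-1, [0.072, 0.125, 0.12], 0], [-1, [0.072, 0.125, 0.12], 0]])

```text
clock: 3.25
position: [0.5711, 0.0617, 0.1585]
tool_rot: [0.0, 1.0, -0.003, -0.002]
contact_force: [-0.3, -1.1, 0.5]
grip_width: 0.0854
```

```bash
python3 cakes.py w4.png
```

```text
[0.5711 0.0617 0.1585] -0.35
px [71.  6.] 615 hsv [ 16. 124. 114.] ztop 0.0268 topmean [0.4163 0.2089] topcirc [array([4147.4, 2124.4]), np.float64(158.0)] toprect [array([4144.2, 2088.2]), array([ 72.8, 316.1]), np.float64(84.9)] fullrect [array([4155.8, 2093.5]), array([ 85.8, 332.7]), np.float64(89.2)]
px [289.  44.] 8792 hsv [ 12. 156.  68.] ztop 0.0364 topmean [0.5528 0.177 ] topcirc [array([5526.1, 1825.1]), np.float64(307.4)] toprect [array([5525.8, 1775.4]), array([510.5, 607. ]), np.float64(89.2)] fullrect [array([5525.6, 1767.1]), array([640.3, 534. ]), np.float64(0.1)]
px [ 70. 117.] 2092 hsv [ 10. 177.  33.] ztop 0.0385 topmean [0.4128 0.1416] topcirc [array([4114.1, 1415.7]), np.float64(132.1)] toprect [array([4114.4, 1416.8]), array([249.8, 251. ]), np.float64(53.3)] fullrect [array([4120.3, 1412.4]), array([277.1, 265.1]), np.float64(54.6)]
px [324. 233.] 7774 hsv [ 14. 160. 168.] ztop 0.0432 topmean [0.5726 0.0669] topcirc [array([5725.4,  656.6]), np.float64(308.6)] toprect [array([5726.2,  660. ]), array([606.6, 603.8]), np.float64(45.0)] fullrect [array([5725.5,  660.7]), array([606.6, 605.8]), np.float64(45.0)]
```

View pics/w4.png

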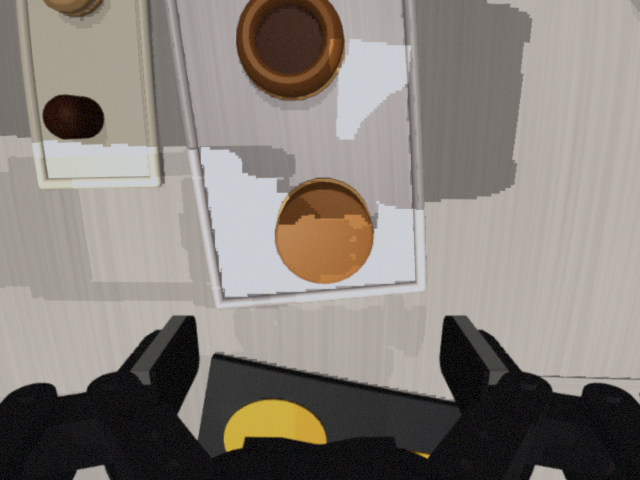

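```bash
python3 -c "
from h import *
to(.5726,.066,.018,0)"
```

```text
t 3.3 pos [0.5717 0.0629 0.1599] psi -0.26 w 0.0853 F [-0.9  0.2  1.1] 
 delta [ 0.0011 -0.0031  0.1419] spin -0.26 j [-0.01  0.2   1.8   0.    1.15 -0.01]
```

Call:
play_rows(deltas=[[-1, [0, 0, 0], 0], [-1, [0, 0, 0], 0]])

```text
clock: 3.47
position: [0.5726, 0.0651, 0.1617]
tool_rot: [-0.0, 1.0, -0.0, 0.001]
contact_force: [-0.8, -1.1, 0.3]
grip_width: 0.0852
```

```bash
python3 -c "
from h import *
to(.5726,.066,.018,0)"
```

```text
t 3.47 pos [0.5726 0.0651 0.1617] psi -0.03 w 0.0852 F [-0.8 -1.1  0.3] 
 delta [-0.0004 -0.0008  0.1437] spin -0.03 j [-0.01  0.19  1.8   0.    1.14 -0.01]
```

Call:
play_rows(deltas=[[-1, [0, 0, 0.035], 0], [-1, [0, 0, 0.07], 0], [-1, [0, 0, 0.1], 0], [-1, [0, 0, 0.125], 0], [-1, [0, 0, 0.136], 0], [-1, [0, 0, 0.142], 0], [-1, [0, 0, 0.142], 0], [-1, [0, 0, 0.142], 0]])

```text
clock: 4.13
position: [0.5735, 0.0653, 0.0197]
tool_rot: [0.0, 1.0, -0.0, 0.001]
contact_force: [0.3, -0.3, 0.5]
grip_width: 0.0856
```

```bash
python3 -c "
from h import *
to(.5726,.066,.018,0); g=grab('wrist','w5.png')"
```

```text
t 4.13 pos [0.5735 0.0653 0.0197] psi -0.01 w 0.0856 F [ 0.3 -0.3  0.5] 
 delta [-0.0009 -0.0007  0.0017] spin -0.01 j [-0.01  0.4   1.85 -0.    0.89 -0.01]
```

View pics/w5.png

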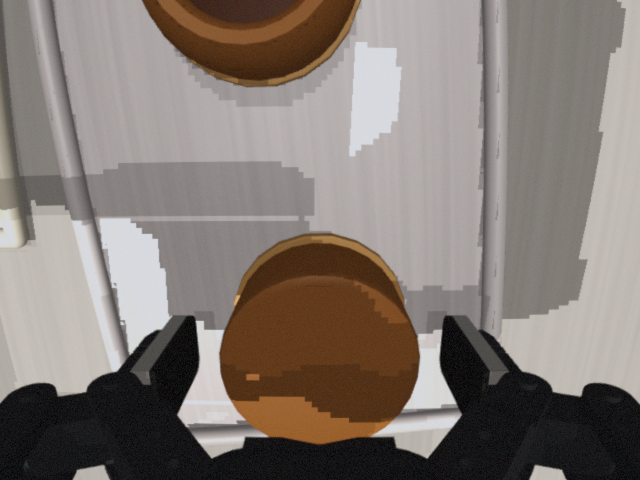

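The round cake sits centred between the pads at (320,355). I'll close on it gently.

Call:
play_rows(deltas=[[-0.7, [0, 0, 0.001], 0], [-0.5, [0, 0, 0.001], 0], [-0.3, [0, 0, 0.001], 0], [-0.1, [0, 0, 0.001], 0], [0.1, [0, 0, 0.001], 0], [0.1, [0, 0, 0.001], 0]], squeeze=25)

```text
clock: 4.68
position: [0.5735, 0.065, 0.0188]
tool_rot: [-0.0, 1.0, -0.0, 0.001]
contact_force: [-1.6, 0.5, 6.5]
grip_width: 0.0607
```

```bash
python3 -c "
from h import *
to(.572,.066,.018,0); g=grab('wrist','w6.png')"
```

```text
t 4.68 pos [0.5735 0.065  0.0188] psi -0.04 w 0.0607 F [-1.6  0.5  6.5] 
 delta [-0.0015 -0.001   0.0008] spin -0.04 j [-0.01  0.4   1.85  0.    0.88 -0.01]
```

View pics/w6.png

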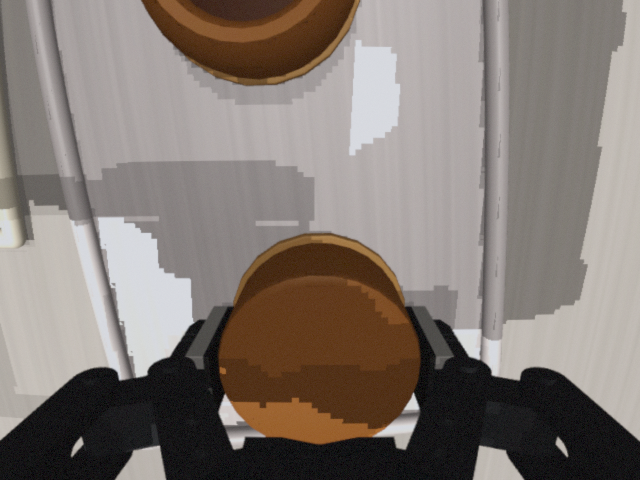

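Call:
play_rows(deltas=[[0.1, [0, 0, -0.01], 0], [0.1, [0, 0, -0.03], 0], [0.1, [0, 0, -0.055], 0], [0.1, [-0.003, 0.012, -0.08], 0], [0.1, [-0.01, 0.04, -0.08], 0], [0.1, [-0.018, 0.075, -0.08], 0], [0.1, [-0.027, 0.11, -0.08], 0], [0.1, [-0.036, 0.145, -0.08], 0], [0.1, [-0.045, 0.18, -0.08], 0], [0.1, [-0.054, 0.215, -0.08], 0]], squeeze=30)

```text
clock: 5.57
position: [0.5167, -0.1512, 0.0973]
tool_rot: [-0.0, 1.0, -0.0, -0.0]
contact_force: [0.1, 0.2, -1.2]
grip_width: 0.0608
```

Call:
play_rows(deltas=[[0.1, [-0.008, 0.035, 0], 0], [0.1, [-0.016, 0.065, 0], 0], [0.1, [-0.022, 0.09, 0], 0], [0.1, [-0.025, 0.105, 0], 0], [0.1, [-0.025, 0.105, 0], 0], [0.1, [-0.025, 0.105, 0], 0], [0.1, [-0.025, 0.105, 0], 0]])

```text
clock: 6.15
position: [0.4924, -0.254, 0.0969]
tool_rot: [-0.001, 1.0, -0.0, -0.0]
contact_force: [0.1, 0.1, -1.2]
grip_width: 0.0612
```

```bash
python3 -c "
from h import *
to(.494,-.2548,.025,0); g=grab('wrist','w7.png')"
```

```text
t 6.15 pos [ 0.4924 -0.254   0.0969] psi -0.04 w 0.0612 F [ 0.1  0.1 -1.2] 
 delta [0.0016 0.0009 0.0719] spin -0.04 j [-0.6   0.24  1.88  0.    1.02 -0.6 ]
```

View pics/w7.png

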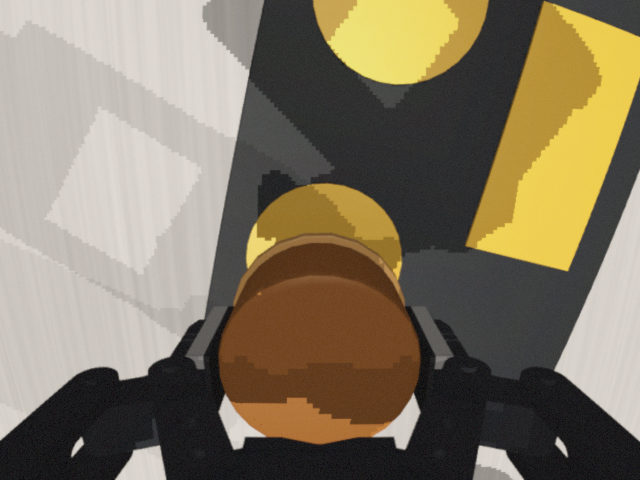

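Call:
play_rows(deltas=[[0.1, [0.001, 0.001, 0.015], 0], [0.1, [0.001, 0.001, 0.035], 0], [0.1, [0.001, 0.001, 0.053], 0], [0.1, [0.001, 0.001, 0.063], 0], [0.1, [0.001, 0.001, 0.068], 0], [0.1, [0.001, 0.001, 0.07], 0], [0.1, [0.001, 0.001, 0.07], 0], [0.1, [0.001, 0.001, 0.07], 0]])

```text
clock: 6.87
position: [0.4947, -0.2562, 0.028]
tool_rot: [0.0, 1.0, -0.0, 0.001]
contact_force: [-0.1, 0.5, -1.7]
grip_width: 0.0608
```

Call:
play_rows(deltas=[[0.1, [0, 0, 0.001], 0], [0.1, [0, 0, 0.001], 0]])

```text
clock: 7.03
position: [0.4945, -0.2564, 0.027]
tool_rot: [0.001, 1.0, -0.0, 0.001]
contact_force: [-0.1, 0.3, -1.6]
grip_width: 0.0608
```

Call:
play_rows(deltas=[[0.1, [0, -0.001, 0.001], 0], [0.1, [0, -0.001, 0.001], 0]])

```text
clock: 7.2
position: [0.4945, -0.2555, 0.0259]
tool_rot: [0.001, 1.0, -0.0, 0.001]
contact_force: [-0.4, -0.6, 0.3]
grip_width: 0.0612
```

Call:
play_rows(deltas=[[0.1, [0, 0, 0.001], 0], [0.1, [0, 0, 0.001], 0]])

```text
clock: 7.37
position: [0.4945, -0.2555, 0.0259]
tool_rot: [0.0, 1.0, -0.0, 0.0]
contact_force: [-2.3, 0.9, 7.1]
grip_width: 0.0608
```

Call:
play_rows(deltas=[[-0.5, [0, 0, 0], 0], [-0.8, [0, 0, 0], 0], [-1, [0, 0, 0], 0], [-1, [0, 0, 0], 0], [-1, [0, 0, 0], 0], [-1, [0, 0, 0], 0], [-1, [0, 0, 0], 0]])

```text
clock: 7.95
position: [0.4937, -0.2549, 0.0239]
tool_rot: [-0.0, 1.0, -0.0, -0.0]
contact_force: [0.6, -0.1, 0.6]
grip_width: 0.0851
```

Call:
play_rows(deltas=[[-1, [0, 0, -0.01], 0], [-1, [0, 0, -0.03], 0], [-1, [0, 0, -0.06], 0], [-1, [0, 0, -0.1], 0], [-1, [0, 0, -0.13], 0], [-1, [0, 0, -0.13], 0], [-1, [0, 0, -0.13], 0], [-1, [0, 0, -0.13], 0], [-1, [0, 0, -0.13], 0]])

```text
clock: 8.7
position: [0.4926, -0.2541, 0.1525]
tool_rot: [-0.001, 1.0, -0.0, -0.001]
contact_force: [0.0, 0.3, -0.6]
grip_width: 0.0854
```

```bash
python3 cakes.py w8.png; python3 -c "
from h import *
to(.5523,.183,.15,0)"
```

```text
[ 0.4926 -0.2541  0.1525] -0.04
px [323. 244.] 8976 hsv [ 15. 152. 203.] ztop 0.0501 topmean [ 0.4936 -0.2535] topcirc [array([ 4936.6, -2548.7]), np.float64(308.4)] toprect [array([ 4936.5, -2546. ]), array([605.3, 606. ]), np.float64(39.1)] fullrect [array([ 4937.8, -2532.9]), array([624. , 625.5]), np.float64(37.4)]
t 8.75 pos [ 0.4925 -0.254   0.1521] psi -0.04 w 0.0854 F [ 0.4 -0.3 -0.4] 
 delta [ 0.0595 -0.4371  0.0029] spin -0.04 j [-0.6   0.17  1.85  0.    1.13 -0.6 ]
```

View pics/w8.png

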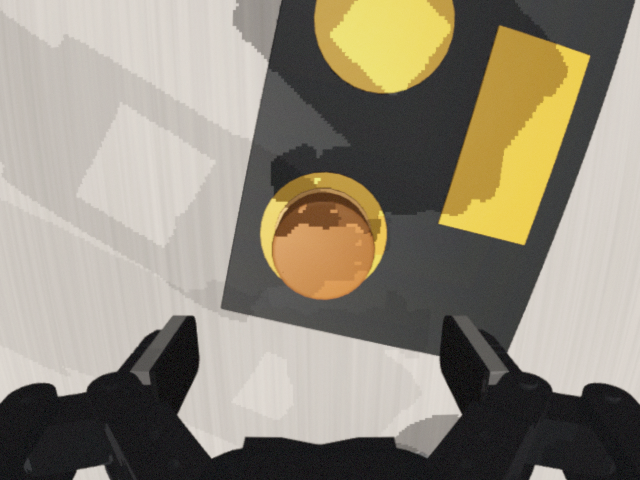

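The round cake stands upright at (323,244), within about 1 mm of the card centre. Next is the ring.

Call:
play_rows(deltas=[[-1, [0.005, -0.036, 0], 0], [-1, [0.01, -0.076, 0], 0], [-1, [0.016, -0.116, 0], 0], [-1, [0.021, -0.156, 0], 0], [-1, [0.027, -0.196, 0], 0], [-1, [0.032, -0.236, 0], 0], [-1, [0.038, -0.276, 0], 0], [-1, [0.043, -0.316, 0], 0], [-1, [0.048, -0.355, 0], 0], [-1, [0.053, -0.39, 0], 0]])

```text
clock: 9.58
position: [0.5456, 0.1373, 0.1522]
tool_rot: [0.0, 1.0, 0.0, -0.002]
contact_force: [0.9, -0.2, 0.1]
grip_width: 0.0851
```

Call:
play_rows(deltas=[[-1, [0.003, -0.025, 0], 0], [-1, [0.007, -0.047, 0], 0], [-1, [0.007, -0.047, 0], 0], [-1, [0.007, -0.047, 0], 0], [-1, [0.007, -0.047, 0], 0], [-1, [0.007, -0.047, 0], 0]])

```text
clock: 10.08
position: [0.5534, 0.1808, 0.1531]
tool_rot: [0.0, 1.0, -0.001, -0.001]
contact_force: [-0.3, -0.3, -0.8]
grip_width: 0.0856
```

```bash
python3 cakes.py w9.png; python3 -c "
from h import *
to(.5523,.183,.018,0)"
```

```text
[0.5534 0.1808 0.1531] -0.1
px [305.  53.] 14465 hsv [ 13. 181. 105.] ztop 0.0457 topmean [0.5439 0.2927] topcirc [array([5437.5, 2919.4]), np.float64(530.0)] toprect [array([5436.5, 2927.8]), array([1040.7,  300.2]), np.float64(10.9)] fullrect [array([5437.4, 2923.8]), array([1040.9,  412.2]), np.float64(10.7)]
px [109. 169.] 3424 hsv [ 16. 122. 134.] ztop 0.0272 topmean [0.4181 0.2266] topcirc [array([4164.7, 2263.1]), np.float64(209.5)] toprect [array([4167.9, 2259.2]), array([411.3, 408.6]), np.float64(12.4)] fullrect [array([4167.7, 2259.3]), array([411.2, 408.8]), np.float64(12.8)]
px [320. 234.] 7680 hsv [ 13. 173.  86.] ztop 0.0365 topmean [0.5524 0.1845] topcirc [array([5527.6, 1826.2]), np.float64(305.7)] toprect [array([5525.2, 1827.8]), array([606.2, 598.7]), np.float64(80.9)] fullrect [array([5526.2, 1837.7]), array([623.1, 623.8]), np.float64(45.2)]
px [116. 293.] 1743 hsv [  9. 177.  50.] ztop 0.0384 topmean [0.4127 0.1431] topcirc [array([4115.7, 1419.4]), np.float64(130.1)] toprect [array([4117.8, 1425.2]), array([243.6, 254.6]), np.float64(85.0)] fullrect [array([4121.5, 1425.8]), array([263.1, 272.7]), np.float64(16.3)]
t 10.13 pos [0.5537 0.1807 0.1534] psi -0.13 w 0.0857 F [-0.4 -0.3 -0.6] 
 delta [-0.0012 -0.0023  0.1354] spin -0.13 j [ 0.2   0.22  1.79 -0.    1.14  0.2 ]
```

View pics/w9.png

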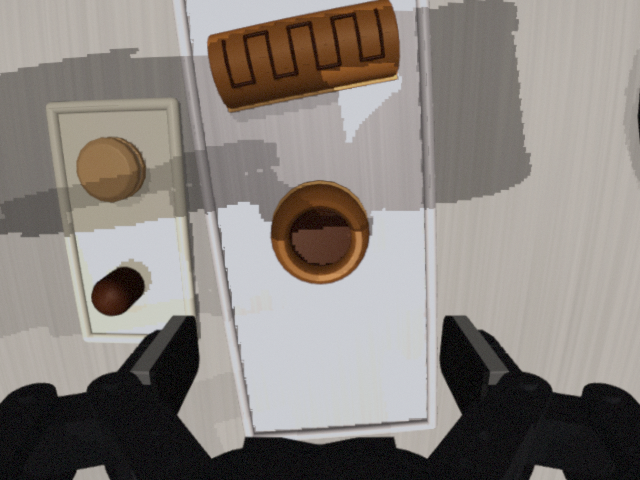

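The ring is centred at (320,234), with its hollow at (322,237). I'll go down on it.

Call:
play_rows(deltas=[[-1, [0, -0.001, 0.035], 0], [-1, [-0.001, -0.002, 0.07], 0], [-1, [-0.001, -0.002, 0.1], 0], [-1, [-0.001, -0.002, 0.12], 0], [-1, [-0.001, -0.002, 0.13], 0], [-1, [-0.001, -0.002, 0.135], 0], [-1, [-0.001, -0.002, 0.135], 0], [-1, [-0.001, -0.002, 0.135], 0]])

```text
clock: 10.8
position: [0.5544, 0.1839, 0.0204]
tool_rot: [-0.0, 1.0, -0.001, 0.001]
contact_force: [0.5, -0.6, 0.0]
grip_width: 0.0856
```

```bash
python3 -c "
from h import *
to(.5526,.183,.018,0); g=grab('wrist','w10.png')"
```

```text
t 10.8 pos [0.5544 0.1839 0.0204] psi -0.08 w 0.0856 F [ 0.5 -0.6  0. ] 
 delta [-0.0018  0.0009  0.0024] spin -0.08 j [ 0.2   0.41  1.83 -0.    0.89  0.2 ]
```

View pics/w10.png

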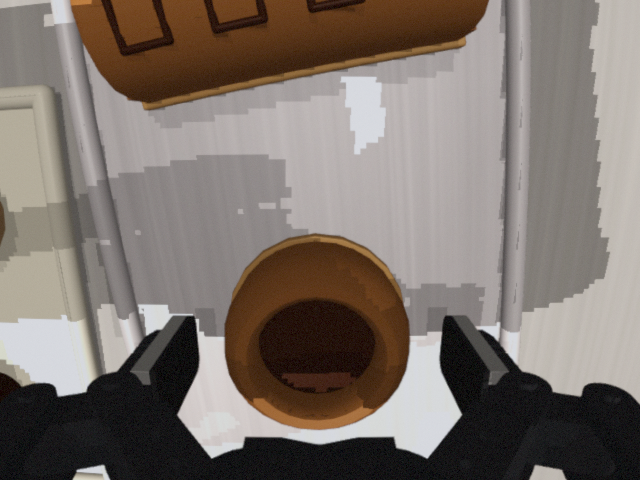

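The ring sits between the pads at (317,340). I'll close on it.

Call:
play_rows(deltas=[[-0.7, [-0.001, 0.001, 0.002], 0], [-0.5, [-0.001, 0.001, 0.002], 0], [-0.3, [-0.001, 0.001, 0.002], 0], [-0.1, [-0.001, 0.001, 0.002], 0], [0.1, [-0.001, 0.001, 0.002], 0], [0.1, [-0.001, 0.001, 0.002], 0]], squeeze=25)

```text
clock: 11.35
position: [0.5532, 0.1831, 0.0188]
tool_rot: [-0.0, 1.0, -0.0, 0.001]
contact_force: [-1.8, 0.5, 5.8]
grip_width: 0.0642
```

```bash
python3 -c "
from h import *
to(.5312,-.1193,.1,0)"
```

```text
t 11.35 pos [0.5532 0.1831 0.0188] psi -0.02 w 0.0642 F [-1.8  0.5  5.8] 
 delta [-0.0217  0.3024 -0.0813] spin -0.02 j [ 0.2   0.41  1.84 -0.    0.89  0.2 ]
```

Call:
play_rows(deltas=[[0.1, [0, 0, -0.01], 0], [0.1, [0, 0, -0.03], 0], [0.1, [0, 0, -0.055], 0], [0.1, [-0.001, 0.012, -0.08], 0], [0.1, [-0.003, 0.04, -0.08], 0], [0.1, [-0.005, 0.075, -0.08], 0], [0.1, [-0.008, 0.11, -0.08], 0], [0.1, [-0.011, 0.145, -0.08], 0], [0.1, [-0.013, 0.18, -0.08], 0], [0.1, [-0.016, 0.215, -0.08], 0]], squeeze=30)

```text
clock: 12.18
position: [0.5356, -0.0333, 0.0977]
tool_rot: [0.0, 1.0, -0.0, 0.0]
contact_force: [0.6, -0.0, -0.1]
grip_width: 0.0641
```

Call:
play_rows(deltas=[[0.1, [-0.002, 0.03, 0], 0], [0.1, [-0.004, 0.058, 0], 0], [0.1, [-0.006, 0.078, 0], 0], [0.1, [-0.006, 0.087, 0], 0], [0.1, [-0.006, 0.087, 0], 0], [0.1, [-0.006, 0.087, 0], 0], [0.1, [-0.006, 0.087, 0], 0]])

```text
clock: 12.77
position: [0.5298, -0.1177, 0.097]
tool_rot: [-0.0, 1.0, 0.0, -0.0]
contact_force: [-0.2, 0.8, -0.9]
grip_width: 0.0641
```

```bash
python3 -c "
from h import *
to(.5312,-.1193,.0265,0); g=grab('wrist','w11.png')"
```

```text
t 12.77 pos [ 0.5298 -0.1177  0.097 ] psi 0.01 w 0.0641 F [-0.2  0.8 -0.9] 
 delta [0.0014 0.0016 0.0705] spin 0.01 j [-0.35  0.22  1.91  0.    1.01 -0.35]
```

View pics/w11.png

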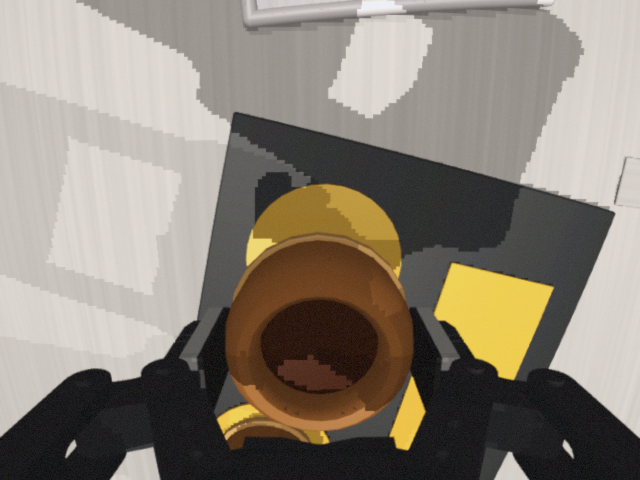

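The ring is held upright at (319,345). The card's visible rim is centred at column 324, the same alignment as for the round cake. I'll lower it.

Call:
play_rows(deltas=[[0.1, [0.001, 0.001, 0.015], 0], [0.1, [0.001, 0.001, 0.035], 0], [0.1, [0.001, 0.001, 0.053], 0], [0.1, [0.001, 0.001, 0.063], 0], [0.1, [0.001, 0.001, 0.068], 0], [0.1, [0.001, 0.001, 0.07], 0], [0.1, [0.001, 0.001, 0.07], 0], [0.1, [0.001, 0.001, 0.07], 0]])

```text
clock: 13.48
position: [0.5318, -0.12, 0.028]
tool_rot: [0.0, 1.0, -0.0, 0.001]
contact_force: [-0.9, -0.2, -0.9]
grip_width: 0.0642
```

Call:
play_rows(deltas=[[0.1, [0, 0, 0.001], 0], [0.1, [0, 0, 0.001], 0]])

```text
clock: 13.65
position: [0.5317, -0.1203, 0.027]
tool_rot: [0.0, 1.0, -0.0, 0.001]
contact_force: [0.5, 1.2, -0.0]
grip_width: 0.064
```

Call:
play_rows(deltas=[[0.1, [0, 0, 0.001], 0], [0.1, [0, 0, 0.001], 0]])

```text
clock: 13.82
position: [0.5316, -0.1203, 0.026]
tool_rot: [0.0, 1.0, -0.0, 0.001]
contact_force: [-0.9, 0.6, 2.7]
grip_width: 0.0643
```

Contact is felt, so I'll release and rise.

Call:
play_rows(deltas=[[-0.5, [0, 0, 0], 0], [-0.8, [0, 0, 0], 0], [-1, [0, 0, 0], 0], [-1, [0, 0, 0], 0], [-1, [0, 0, 0], 0], [-1, [0, 0, 0], 0], [-1, [0, 0, 0], 0]])

```text
clock: 14.4
position: [0.5308, -0.1199, 0.025]
tool_rot: [-0.0, 1.0, -0.0, -0.0]
contact_force: [-0.2, -0.3, -0.6]
grip_width: 0.0853
```

Call:
play_rows(deltas=[[-1, [0, 0, -0.01], 0], [-1, [0, 0, -0.03], 0], [-1, [0, 0, -0.06], 0], [-1, [0, 0, -0.1], 0], [-1, [0, 0, -0.13], 0], [-1, [0, 0, -0.14], 0], [-1, [0, 0, -0.14], 0], [-1, [0, 0, -0.14], 0], [-1, [0, 0, -0.14], 0]])

```text
clock: 15.15
position: [0.5294, -0.1194, 0.1632]
tool_rot: [-0.001, 1.0, -0.0, -0.002]
contact_force: [-0.4, 0.1, -0.2]
grip_width: 0.0851
```

```bash
python3 cakes.py w12.png; python3 -c "
from h import *
to(.5438,.293,.165,-79.5)"
```

```text
[ 0.5294 -0.1194  0.1632] -0.04
px [323. 236.] 7870 hsv [ 13. 159. 118.] ztop 0.0435 topmean [ 0.5304 -0.1189] topcirc [array([ 5309.1, -1207.7]), np.float64(306.2)] toprect [array([ 5307.7, -1207.5]), array([605.5, 599.7]), np.float64(62.7)] fullrect [array([ 5304. , -1185.3]), array([634.7, 638.7]), np.float64(48.9)]
px [274. 403.] 5843 hsv [ 15. 167. 197.] ztop 0.05 topmean [ 0.4945 -0.2454] topcirc [array([ 4938.9, -2545.1]), np.float64(313.1)] toprect [array([ 4933.2, -2477.3]), array([616.6, 479.6]), np.float64(5.0)] fullrect [array([ 4936.9, -2467.9]), array([645.7, 497.8]), np.float64(5.0)]
t 15.2 pos [ 0.529  -0.1193  0.1626] psi -0.04 w 0.0855 F [-0.9 -0.2  0.5] 
 delta [ 0.0144 -0.4123 -0.0018] spin 79.46 j [-0.35  0.13  1.87  0.    1.14 -0.35]
```

View pics/w12.png

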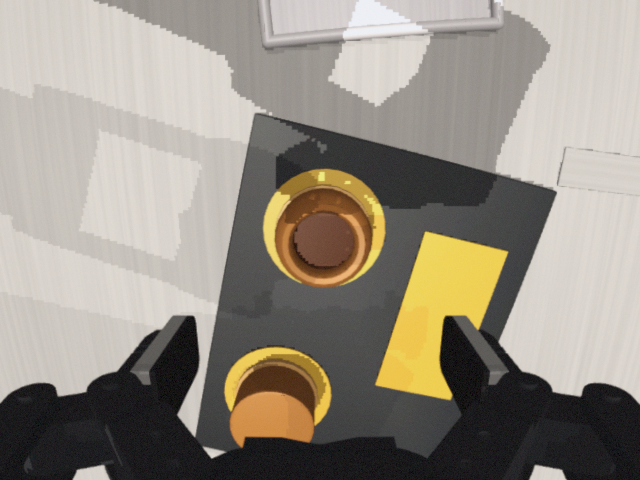

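The ring stands centred on its card at (323,236). Before the log I'll check the clearance to the tub.

```bash
python3 - <<'E'
from h import *
for n in ["scene","side"]:
    g=grab(n); P=cloud(g)
    m=(P[...,2]>.095)&(P[...,2]<.115)&(P[...,1]>.3)&(P[...,1]<.6)&(P[...,0]>.3)&(P[...,0]<.8)
    w=P[m][:,:2]; print(n,m.sum(),np.median(w,0),np.percentile(w,[1,99],axis=0))
E
```

```text
scene 756 [0.53477754 0.48593197] [[0.47913943 0.43257828]
 [0.58789431 0.54520076]]
side 2869 [0.53524909 0.49832191] [[0.48112482 0.43983873]
 [0.58975924 0.55055744]]
```

Call:
play_rows(deltas=[[-1, [0.001, -0.035, 0], 7], [-1, [0.003, -0.075, 0], 14], [-1, [0.004, -0.115, 0], 21], [-1, [0.006, -0.155, 0], 28], [-1, [0.007, -0.195, 0], 35], [-1, [0.009, -0.235, 0], 42], [-1, [0.01, -0.275, 0], 49], [-1, [0.012, -0.315, 0], 56], [-1, [0.013, -0.355, 0], 63], [-1, [0.014, -0.39, 0], 70]])

```text
clock: 16.13
position: [0.5438, 0.2599, 0.1633]
tool_rot: [0.001, 0.836, -0.549, -0.001]
contact_force: [0.9, -0.7, 0.2]
grip_width: 0.0856
```

```bash
python3 -c "
from h import *
to(.5438,.293,.165,-79.3)"
```

```text
t 16.13 pos [0.5438 0.2599 0.1633] psi -66.56 w 0.0856 F [ 0.9 -0.7  0.2] 
 delta [-0.0304 -0.0132 -0.0017] spin 12.74 j [ 0.33  0.25  1.73 -0.    1.16  1.49]
```

Call:
play_rows(deltas=[[-1, [-0.01, -0.004, 0], 5], [-1, [-0.021, -0.008, 0], 9.3], [-1, [-0.021, -0.008, 0], 9.3], [-1, [-0.021, -0.008, 0], 9.3], [-1, [-0.021, -0.008, 0], 9.3], [-1, [-0.021, -0.008, 0], 9.3]])

```text
clock: 16.63
position: [0.5436, 0.2796, 0.1645]
tool_rot: [0.001, 0.791, -0.612, -0.0]
contact_force: [-0.6, -0.3, 0.8]
grip_width: 0.0854
```

```bash
python3 cakes.py w13.png; python3 -c "
from h import *
to(.5438,.293,.018,-79.3)"
```

```text
[0.5436 0.2796 0.1645] -75.52
px [ 55. 174.] 4928 hsv [16. 29. 87.] ztop 0.0593 topmean [0.5365 0.4488] topcirc [array([5310.4, 4716.3]), np.float64(510.2)] toprect [array([5341.4, 4526.1]), array([1020.2,  408.3]), np.float64(9.2)] fullrect [array([5382.9, 4576.6]), array([1057.3,  498.3]), np.float64(18.8)]
px [299. 228.] 10013 hsv [ 13. 183.  85.] ztop 0.0457 topmean [0.5468 0.2932] topcirc [array([5438.8, 2925.7]), np.float64(530.3)] toprect [array([5438.1, 2927.4]), array([1042.6,  298.7]), np.float64(10.8)] fullrect [array([5438.9, 2927.6]), array([1043.8,  422.3]), np.float64(11.0)]
px [343. 400.] 2170 hsv [ 18.  96. 188.] ztop 0.0271 topmean [0.419  0.2269] topcirc [array([4163.5, 2263.3]), np.float64(213.3)] toprect [array([4169.3, 2261. ]), array([416.4, 404.2]), np.float64(35.8)] fullrect [array([4169.5, 2260.8]), array([416.4, 404.8]), np.float64(35.8)]
px [438. 424.] 902 hsv [  9.  178.5  27. ] ztop 0.0376 topmean [0.4147 0.1493] topcirc [array([4122.4, 1454.6]), np.float64(118.6)] toprect [array([4136.4, 1495.2]), array([104.2, 236.5]), np.float64(70.9)] fullrect [array([4157.3, 1464.7]), array([167.3, 280.5]), np.float64(45.3)]
t 16.68 pos [0.5438 0.2796 0.1647] psi -75.55 w 0.0856 F [-0.1 -0.   0.2] 
 delta [-0.013  -0.0035  0.1467] spin 3.75 j [ 0.36  0.26  1.71 -0.    1.17  1.68]
```

View pics/w13.png

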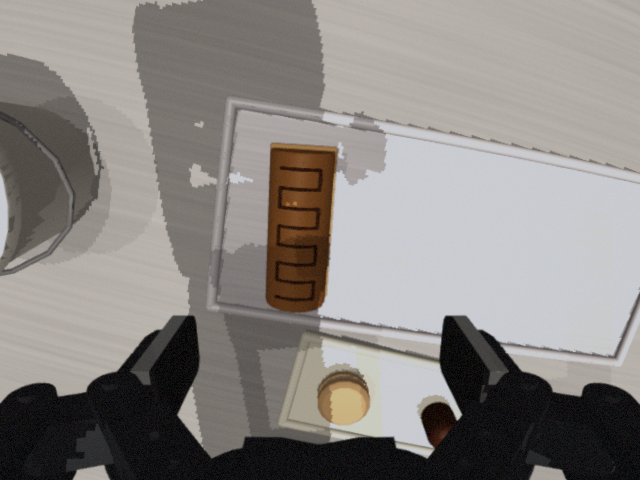

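The log is at (299,228), with its measured axis at 10.9°. I'll take up the remaining shift and turn, then go down.

Call:
play_rows(deltas=[[-1, [-0.006, -0.002, 0.02], 2], [-1, [-0.013, -0.003, 0.045], 3.5], [-1, [-0.013, -0.003, 0.07], 3.5], [-1, [-0.013, -0.003, 0.08], 3.5], [-1, [-0.013, -0.003, 0.08], 3.5], [-1, [-0.013, -0.003, 0.08], 3.5]])

```text
clock: 17.18
position: [0.5433, 0.2933, 0.0849]
tool_rot: [0.001, 0.771, -0.636, -0.0]
contact_force: [0.5, 0.2, 0.8]
grip_width: 0.0853
```

```bash
python3 cakes.py w14.png | sed -n '1p;/183\|18[0-9]/p'; python3 -c "
from h import *
to(.5438,.293,.0185,-79.1)"
```

```text
[0.5433 0.2933 0.0849] -79.05
px [ 13. 232.] 3343 hsv [16. 29. 98.] ztop 0.0504 topmean [0.5253 0.4343] topcirc [array([5245.3, 4354.5]), np.float64(188.5)] toprect [array([5244.5, 4346.4]), array([ 46.7, 375.9]), np.float64(83.9)] fullrect [array([5357.9, 4456.3]), array([700.3, 287.7]), np.float64(4.7)]
px [318. 271.] 18537 hsv [ 13. 181.  88.] ztop 0.0457 topmean [0.5486 0.2939] topcirc [array([5440.8, 2932.5]), np.float64(529.4)] toprect [array([5438.7, 2930.2]), array([1042.4,  294.4]), np.float64(10.6)] fullrect [array([5437.9, 2931. ]), array([1044.4,  419.3]), np.float64(10.7)]
t 17.23 pos [0.5444 0.2939 0.0862] psi -79.05 w 0.0854 F [-0.  -0.5  0.3] 
 delta [0.0008 0.0008 0.0677] spin 0.05 j [ 0.38  0.37  1.73 -0.    1.03  1.76]
```

View pics/w14.png

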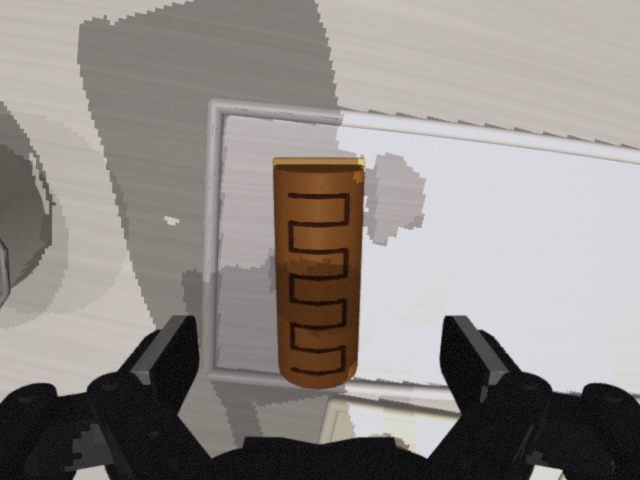

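The log is upright in the view, with its centre at about (318,271), aligned with the jaws. I'll go down the remaining 67 mm and close.

Call:
play_rows(deltas=[[-1, [0, 0, 0.025], 0], [-1, [0, 0, 0.045], 0], [-1, [0, 0, 0.06], 0], [-1, [0, 0, 0.067], 0], [-1, [0, 0, 0.067], 0], [-1, [0, 0, 0.067], 0]])

```text
clock: 17.73
position: [0.5446, 0.2944, 0.0195]
tool_rot: [-0.001, 0.771, -0.636, 0.001]
contact_force: [0.6, 0.5, 0.9]
grip_width: 0.0854
```

Call:
play_rows(deltas=[[-0.7, [0, 0, 0], 0], [-0.5, [0, 0, 0], 0], [-0.3, [0, 0, 0], 0], [-0.1, [0, 0, 0], 0], [0.1, [0, 0, 0], 0], [0.3, [0, 0, 0], 0], [0.3, [0, 0, 0], 0], [0.3, [0, 0, 0], 0]], squeeze=30)

```text
clock: 18.4
position: [0.5441, 0.2943, 0.019]
tool_rot: [-0.001, 0.772, -0.636, 0.0]
contact_force: [-0.0, -1.4, 5.3]
grip_width: 0.0415
```

```bash
python3 -c "
from h import *
to(.5438,.293,.0185,-79.1)
g=grab('wrist','w15.png')"
```

```text
t 18.4 pos [0.5441 0.2943 0.019 ] psi -79.02 w 0.0415 F [-0.  -1.4  5.3] 
 delta [0.0012 0.0005 0.0005] spin 0.08 j [ 0.38  0.47  1.75 -0.    0.92  1.76]
```

View pics/w15.png

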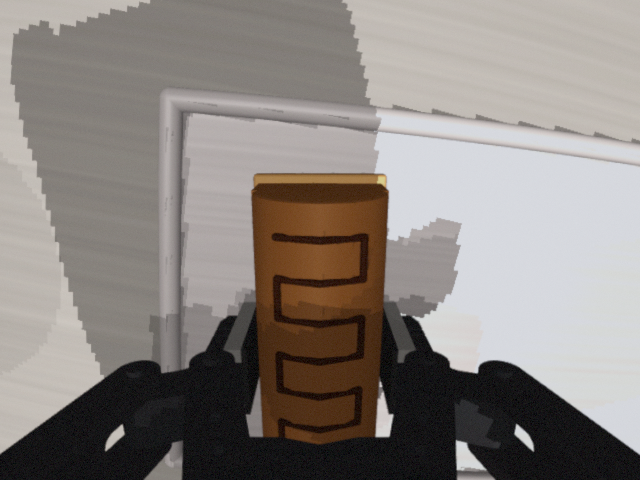

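The log is held at about 41.5 mm and level. I'll lift it and carry it over while turning.

Call:
play_rows(deltas=[[0.3, [0, 0, -0.005], 0], [0.3, [0, 0, -0.02], 0], [0.3, [0, 0, -0.045], 0], [0.3, [0, 0, -0.07], 0], [0.3, [0.01, 0, -0.09], -2], [0.3, [0.03, 0.001, -0.09], -6], [0.3, [0.06, 0.002, -0.09], -10], [0.3, [0.09, 0.003, -0.09], -14], [0.3, [0.12, 0.004, -0.09], -18], [0.3, [0.15, 0.006, -0.09], -22]], squeeze=40)

```text
clock: 19.28
position: [0.5651, 0.1445, 0.1071]
tool_rot: [0.001, 0.88, -0.476, -0.001]
contact_force: [-0.7, 0.3, -1.1]
grip_width: 0.0409
```

```bash
python3 -c "
from h import *
to(.6184,-.1905,.105,-13.6)"
```

```text
t 19.28 pos [0.5651 0.1445 0.1071] psi -56.79 w 0.0409 F [-0.7  0.3 -1.1] 
 delta [0.3095 0.1389 0.002 ] spin -43.19 j [0.13 0.28 1.81 0.   1.05 1.12]
```

Call:
play_rows(deltas=[[0.3, [0.028, 0.013, 0], -4], [0.3, [0.056, 0.025, 0], -8.5], [0.3, [0.085, 0.038, 0], -13], [0.3, [0.114, 0.051, 0], -17.5], [0.3, [0.142, 0.064, 0], -22], [0.3, [0.17, 0.076, 0], -26], [0.3, [0.2, 0.089, 0], -30], [0.3, [0.228, 0.102, 0], -34], [0.3, [0.256, 0.114, 0], -38], [0.3, [0.28, 0.126, 0], -41]])

```text
clock: 20.12
position: [0.6121, -0.1594, 0.107]
tool_rot: [-0.0, 0.99, -0.138, -0.001]
contact_force: [0.4, 0.8, -1.8]
grip_width: 0.0411
```

Call:
play_rows(deltas=[[0.3, [0, 0, 0], 0], [0.3, [0, 0, 0], 0], [0.3, [0, 0, 0], 0], [0.3, [0, 0, 0], 0]])

```text
clock: 20.45
position: [0.612, -0.1563, 0.1072]
tool_rot: [-0.0, 0.99, -0.139, -0.001]
contact_force: [-0.7, 0.4, -1.9]
grip_width: 0.0409
```

```bash
python3 -c "
from h import *
to(.6184,-.1905,.105,-13.6)"
```

```text
t 20.45 pos [ 0.612  -0.1563  0.1072] psi -15.99 w 0.0409 F [-0.7  0.4 -1.9] 
 delta [0.0156 0.0311 0.0022] spin -2.39 j [-0.36  0.37  1.69  0.    1.08 -0.08]
```

Call:
play_rows(deltas=[[0.3, [0.006, 0.012, 0], -1], [0.3, [0.012, 0.024, 0], -2], [0.3, [0.0155, 0.031, 0], -2.4], [0.3, [0.0155, 0.031, 0], -2.4], [0.3, [0.0155, 0.031, 0], -2.4], [0.3, [0.0155, 0.031, 0], -2.4]])

```text
clock: 20.95
position: [0.6189, -0.1907, 0.1079]
tool_rot: [-0.0, 0.993, -0.118, -0.0]
contact_force: [-0.5, 0.0, -1.9]
grip_width: 0.0411
```

```bash
python3 -c "
from h import *
to(.6184,-.1905,.026,-13.6)
g=grab('wrist','w16.png')"
```

```text
t 20.95 pos [ 0.6189 -0.1907  0.1079] psi -13.6 w 0.0411 F [-0.5  0.  -1.9] 
 delta [-0.0005 -0.0001  0.0819] spin -0.0 j [-0.41  0.4   1.65  0.    1.09 -0.17]
```

View pics/w16.png

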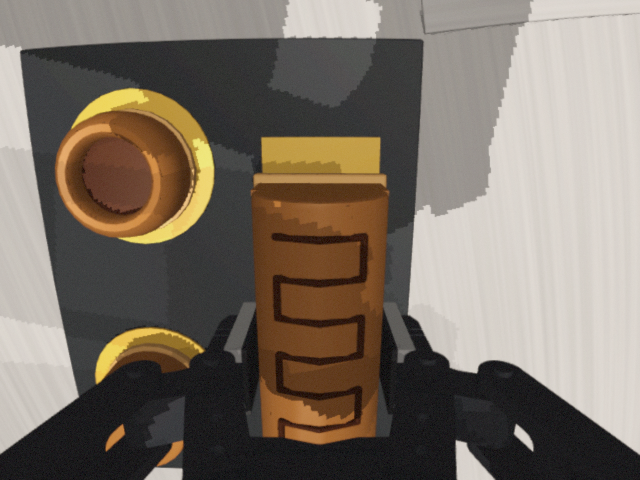

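The log hangs parallel to the card, with the card's far edge at columns 262–380 and the log at 253–387. I'll lower it.

Call:
play_rows(deltas=[[0.3, [0, 0, 0.015], 0], [0.3, [0, 0, 0.037], 0], [0.3, [0, 0, 0.058], 0], [0.3, [0, 0, 0.07], 0], [0.3, [0, 0, 0.077], 0], [0.3, [0, 0, 0.08], 0], [0.3, [0, 0, 0.08], 0], [0.3, [0, 0, 0.08], 0]])

```text
clock: 21.67
position: [0.6201, -0.1922, 0.029]
tool_rot: [0.0, 0.993, -0.119, 0.001]
contact_force: [-0.5, -0.6, -1.5]
grip_width: 0.0409
```

Call:
play_rows(deltas=[[0.3, [0, 0, 0.001], 0], [0.3, [0, 0, 0.001], 0]])

```text
clock: 21.83
position: [0.6202, -0.1923, 0.0283]
tool_rot: [0.0, 0.993, -0.119, 0.001]
contact_force: [0.4, 0.6, -2.1]
grip_width: 0.0411
```

Call:
play_rows(deltas=[[0.3, [0, 0, 0.001], 0], [0.3, [0, 0, 0.001], 0]])

```text
clock: 22.0
position: [0.6195, -0.192, 0.0266]
tool_rot: [0.0, 0.993, -0.119, 0.0]
contact_force: [0.4, -1.1, -1.3]
grip_width: 0.041
```

Call:
play_rows(deltas=[[0.3, [0, 0, 0.001], 0], [0.3, [0, 0, 0.001], 0]])

```text
clock: 22.17
position: [0.6195, -0.192, 0.0261]
tool_rot: [0.0, 0.993, -0.119, 0.0]
contact_force: [-1.0, -0.3, 3.0]
grip_width: 0.041
```

Call:
play_rows(deltas=[[0.3, [0, 0, 0.0005], 0], [0.3, [0, 0, 0.0005], 0]])

```text
clock: 22.33
position: [0.6195, -0.192, 0.0261]
tool_rot: [0.0, 0.993, -0.119, 0.0]
contact_force: [-2.3, 1.1, 6.3]
grip_width: 0.0403
```

Call:
play_rows(deltas=[[-0.1, [0, 0, 0], 0], [-0.3, [0, 0, 0], 0], [-0.5, [0, 0, 0], 0], [-0.7, [0, 0, 0], 0], [-0.7, [0, 0, 0], 0], [-0.7, [0, 0, 0], 0], [-0.7, [0, 0, 0], 0]])

```text
clock: 22.92
position: [0.6191, -0.1918, 0.0245]
tool_rot: [-0.0, 0.993, -0.119, -0.0]
contact_force: [0.4, 0.2, -0.3]
grip_width: 0.0723
```

Call:
play_rows(deltas=[[-0.7, [0, 0, -0.01], 0], [-0.7, [0, 0, -0.03], 0], [-0.7, [0, 0, -0.06], 0], [-0.7, [0, 0, -0.1], 0], [-0.7, [-0.012, -0.02, -0.13], 0], [-0.7, [-0.025, -0.04, -0.16], 0], [-0.7, [-0.035, -0.05, -0.18], 0], [-0.7, [-0.035, -0.05, -0.18], 0], [-0.7, [-0.035, -0.05, -0.18], 0], [-0.7, [-0.035, -0.05, -0.18], 0]])

```text
clock: 23.75
position: [0.5966, -0.1351, 0.2043]
tool_rot: [0.0, 0.993, -0.119, -0.0]
contact_force: [-0.4, -0.7, -0.4]
grip_width: 0.073
```

```bash
python3 cakes.py w17.png; python3 -c "
from h import *
to(.414,.185,.2,0)"
```

```text
[ 0.5966 -0.1351  0.2043] -13.62
px [233. 222.] 6231 hsv [ 13. 150. 131.] ztop 0.0435 topmean [ 0.5322 -0.1196] topcirc [array([ 5309.2, -1209.9]), np.float64(310.0)] toprect [array([ 5309.7, -1207.6]), array([604.5, 610.7]), np.float64(7.9)] fullrect [array([ 5327.6, -1193.6]), array([642.9, 643. ]), np.float64(82.5)]
px [363. 282.] 7926 hsv [ 15. 173. 171.] ztop 0.0526 topmean [ 0.619  -0.1893] topcirc [array([ 6184.4, -1920.5]), np.float64(528.4)] toprect [array([ 6183.1, -1921.9]), array([1041.7,  298.4]), np.float64(76.2)] fullrect [array([ 6183.5, -1923.2]), array([1103.6,  452.5]), np.float64(75.7)]
px [240. 384.] 4727 hsv [ 15. 162. 200.] ztop 0.0501 topmean [ 0.4976 -0.2547] topcirc [array([ 4941.5, -2548.7]), np.float64(314.3)] toprect [array([ 4979.3, -2578.1]), array([617.4, 504.1]), np.float64(53.1)] fullrect [array([ 4986.8, -2560.9]), array([630.9, 551.3]), np.float64(60.7)]
t 23.8 pos [ 0.5961 -0.1353  0.2032] psi -13.65 w 0.0727 F [ 0.2  0.1 -0.1] 
 delta [-0.2526 -0.2683  0.0038] spin -13.65 j [-0.34  0.22  1.68 -0.    1.24 -0.1 ]
```

View pics/w17.png

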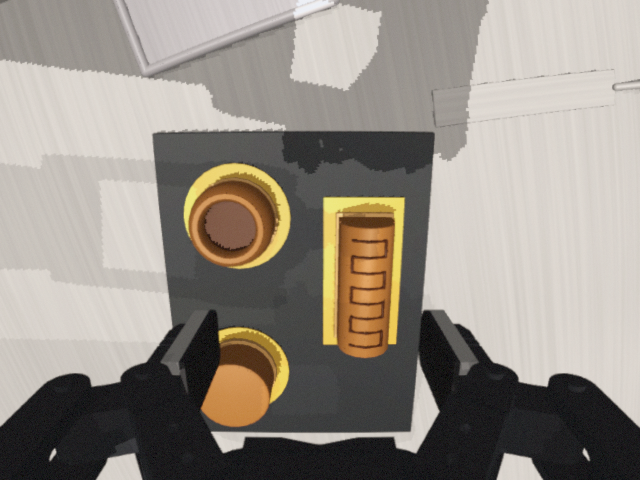

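All three cakes stand on their cards. The log reads (0.6184, −0.192) against the card at (0.6184, −0.1905), and the heights match. Next is the praline.

Call:
play_rows(deltas=[[-0.7, [-0.026, -0.024, 0], -2], [-0.7, [-0.053, -0.049, 0], -4], [-0.7, [-0.08, -0.074, 0], -6], [-0.7, [-0.107, -0.099, 0.01], -8], [-0.5, [-0.134, -0.124, 0.02], -10], [-0.5, [-0.161, -0.148, 0.03], -12], [-0.5, [-0.188, -0.173, 0.04], -13.6], [-0.5, [-0.213, -0.196, 0.05], -13.6], [-0.5, [-0.233, -0.215, 0.05], -13.6], [-0.5, [-0.245, -0.226, 0.05], -13.6]])

```text
clock: 24.63
position: [0.4083, 0.1434, 0.1515]
tool_rot: [0.0, 1.0, 0.0, -0.003]
contact_force: [0.6, -0.5, -0.4]
grip_width: 0.0642
```

Call:
play_rows(deltas=[[-0.5, [0, 0, 0], 0], [-0.5, [0, 0, 0], 0], [-0.5, [0, 0, 0], 0], [-0.5, [0, 0, 0], 0]])

```text
clock: 24.97
position: [0.4128, 0.1414, 0.1544]
tool_rot: [0.0, 1.0, -0.001, -0.0]
contact_force: [0.2, -0.1, 0.4]
grip_width: 0.0639
```

```bash
python3 cakes.py w18.png; python3 -c "
from h import *
to(.4115,.142,.1,0)"
```

```text
[0.4128 0.1414 0.1544] -0.11
px [326. 102.] 3762 hsv [ 17. 106. 162.] ztop 0.0271 topmean [0.4158 0.2261] topcirc [array([4158. , 2260.2]), np.float64(208.5)] toprect [array([4159.7, 2259.3]), array([406.8, 410.4]), np.float64(16.4)] fullrect [array([4160.1, 2261. ]), array([410.2, 408.3]), np.float64(37.0)]
px [318. 237.] 1630 hsv [  9. 170.  49.] ztop 0.0383 topmean [0.411  0.1427] topcirc [array([4108.3, 1421.2]), np.float64(129.8)] toprect [array([4110.3, 1418.7]), array([250.9, 246.4]), np.float64(47.7)] fullrect [array([4110. , 1421.3]), array([271.2, 274.1]), np.float64(0.5)]
t 25.02 pos [0.4128 0.1414 0.1545] psi -0.12 w 0.0643 F [-0.6  0.1  0.2] 
 delta [-0.0013 -0.0006  0.0545] spin -0.12 j [ 0.17 -0.1   2.12 -0.    1.12  0.17]
```

View pics/w18.png

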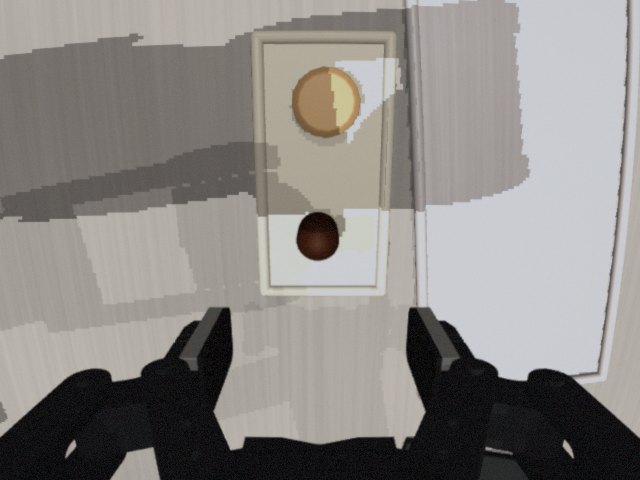

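The praline is at (318,237) and the macaron at (326,102), both unmoved. I'll measure how far the fingertips reach at this opening.

```bash
python3 - <<'E'
from h import *
g=grab("wrist"); M,_=yaw(g["s"]); P=cloud(g)
T=(P-g["s"]["position"])@M
m=(T[...,2]>-.04)&(T[...,2]<.03)&(np.abs(T[...,1])<.02)
print(g["s"]["grip_width"],np.percentile(T[m][:,2],[90,99,99.7,100]).round(4), T[m][:,0][T[m][:,0]>0].min())
E
```

```text
0.06428010510617992 [-0.0028  0.0045  0.0057  0.0071] 0.030716507308928814
```

Call:
play_rows(deltas=[[-0.5, [-0.001, -0.001, 0.035], 0], [-0.5, [-0.002, -0.001, 0.07], 0], [-0.5, [-0.002, -0.001, 0.095], 0], [-0.5, [-0.002, -0.001, 0.115], 0], [-0.5, [-0.002, -0.001, 0.124], 0], [-0.5, [-0.002, -0.001, 0.124], 0], [-0.5, [-0.002, -0.001, 0.124], 0], [-0.5, [-0.002, -0.001, 0.124], 0]])

```text
clock: 25.73
position: [0.4117, 0.1434, 0.032]
tool_rot: [-0.0, 1.0, -0.0, 0.001]
contact_force: [0.5, -0.4, 0.8]
grip_width: 0.0639
```

```bash
python3 -c "
from h import *
to(.411,.142,.03,0)
g=grab('wrist','w19.png')"
```

```text
t 25.73 pos [0.4117 0.1434 0.032 ] psi -0.05 w 0.0639 F [ 0.5 -0.4  0.8] 
 delta [-0.0008  0.0014  0.002 ] spin -0.05 j [ 0.17  0.13  2.18 -0.    0.83  0.17]
```

View pics/w19.png

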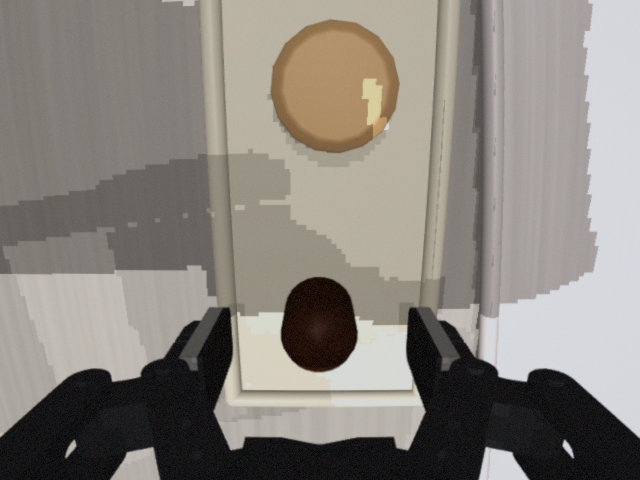

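The praline is centred between the jaws at (319,330). I'll close on it.

Call:
play_rows(deltas=[[-0.3, [0, 0.001, 0.0015], 0], [-0.1, [0, 0.001, 0.0015], 0], [0.1, [0, 0.001, 0.0015], 0], [0.3, [0, 0.001, 0.0015], 0], [0.45, [0, 0.001, 0.0015], 0], [0.6, [0, 0.001, 0.0015], 0], [0.6, [0, 0.001, 0.0015], 0], [0.6, [0, 0.001, 0.0015], 0]], squeeze=20)

```text
clock: 26.45
position: [0.4104, 0.1424, 0.0297]
tool_rot: [-0.0, 1.0, -0.0, 0.0]
contact_force: [-0.6, -0.1, 6.0]
grip_width: 0.0269
```

Call:
play_rows(deltas=[[0.6, [0, 0, -0.01], 0], [0.6, [0, 0, -0.03], 0], [0.6, [0, 0, -0.06], 0], [0.6, [0, 0, -0.08], 0], [0.6, [0, 0, -0.08], 0], [0.6, [0, 0, -0.08], 0]])

```text
clock: 26.95
position: [0.4113, 0.1426, 0.1107]
tool_rot: [-0.0, 1.0, -0.0, 0.002]
contact_force: [0.2, 0.3, -0.2]
grip_width: 0.027
```

```bash
python3 -c "
from h import *
to(.531,-.1207,.11,0)
g=grab('wrist','w20.png')"
```

```text
t 26.95 pos [0.4113 0.1426 0.1107] psi -0.02 w 0.027 F [ 0.2  0.3 -0.2] 
 delta [0.1198 0.2633 0.001 ] spin -0.02 j [ 0.17 -0.03  2.15  0.    1.02  0.17]
```

View pics/w20.png

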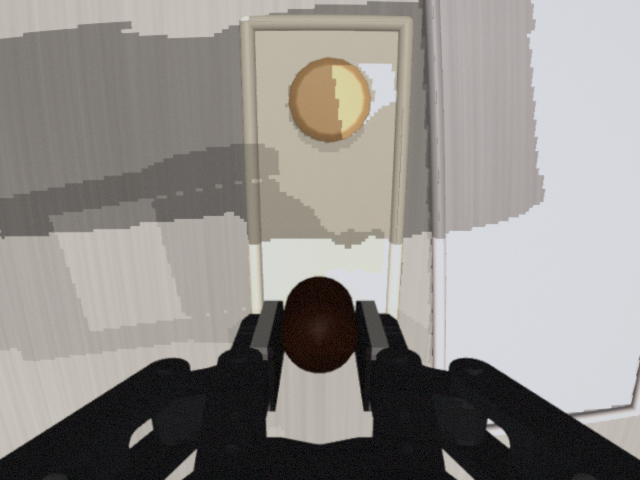

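The praline is held upright at (320,325). I'll carry it over the ring.

Call:
play_rows(deltas=[[0.6, [0.007, 0.015, 0], 0], [0.6, [0.02, 0.045, 0], 0], [0.6, [0.035, 0.077, 0], 0], [0.6, [0.05, 0.11, 0], 0], [0.6, [0.065, 0.143, 0], 0], [0.6, [0.08, 0.175, 0], 0], [0.6, [0.094, 0.207, 0], 0], [0.6, [0.107, 0.235, 0], 0], [0.6, [0.116, 0.255, 0], 0], [0.6, [0.12, 0.263, 0], 0]])

```text
clock: 27.83
position: [0.5299, -0.1233, 0.1074]
tool_rot: [-0.0, 1.0, -0.002, -0.001]
contact_force: [-0.5, 0.3, -0.3]
grip_width: 0.0269
```

Call:
play_rows(deltas=[[0.6, [0, 0, 0], 0], [0.6, [0, 0, 0], 0], [0.6, [0, 0, 0], 0]])

```text
clock: 28.08
position: [0.5285, -0.1191, 0.1079]
tool_rot: [-0.001, 1.0, 0.0, -0.001]
contact_force: [0.2, -0.4, -0.9]
grip_width: 0.0265
```

```bash
python3 -c "
from h import *
to(.531,-.1207,.057,0)
g=grab('wrist','w21.png')"
```

```text
t 28.08 pos [ 0.5285 -0.1191  0.1079] psi 0.03 w 0.0265 F [ 0.2 -0.4 -0.9] 
 delta [0.0027 0.0017 0.0509] spin 0.03 j [-0.35  0.2   1.91  0.    1.04 -0.35]
```

View pics/w21.png

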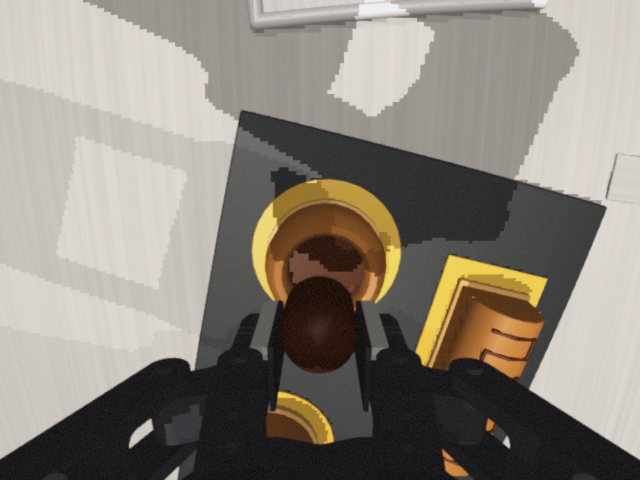

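The hollow is at (326,265), about 2.5 mm further in x than the praline at (320,325), which matches the computed shift. I'll correct that and come down in stages.

Call:
play_rows(deltas=[[0.6, [0.0025, 0.0015, 0.008], 0], [0.6, [0.0025, 0.0015, 0.018], 0], [0.6, [0.0025, 0.0015, 0.027], 0], [0.6, [0.0025, 0.0015, 0.03], 0], [0.6, [0.0025, 0.0015, 0.03], 0], [0.6, [0.0025, 0.0015, 0.03], 0]])

```text
clock: 28.63
position: [0.5319, -0.1219, 0.0784]
tool_rot: [-0.0, 1.0, -0.0, -0.001]
contact_force: [0.6, 0.6, -0.0]
grip_width: 0.0267
```

```bash
python3 -c "
from h import *
to(.531,-.1207,.057,0)
g=grab('wrist','w22.png')"
```

```text
t 28.63 pos [ 0.5319 -0.1219  0.0784] psi -0.01 w 0.0267 F [ 0.6  0.6 -0. ] 
 delta [-0.0009 -0.0012  0.0214] spin -0.01 j [-0.35  0.25  1.91 -0.    0.98 -0.35]
```

View pics/w22.png

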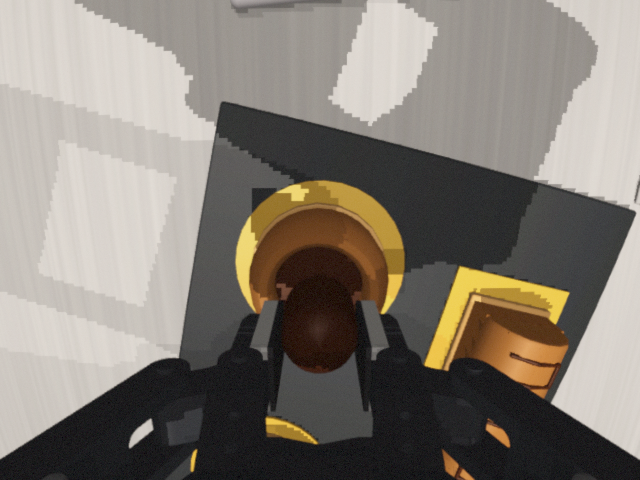

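Column alignment is good: hollow at 318, praline at 320. I'll go down.

Call:
play_rows(deltas=[[0.6, [0, -0.001, 0.008], 0], [0.6, [0, -0.001, 0.014], 0], [0.6, [0, -0.001, 0.018], 0], [0.6, [0, -0.001, 0.019], 0], [0.6, [0, -0.001, 0.019], 0], [0.6, [0, -0.001, 0.019], 0]])

```text
clock: 29.18
position: [0.5324, -0.1212, 0.06]
tool_rot: [-0.0, 1.0, -0.0, -0.0]
contact_force: [0.2, -0.2, -0.7]
grip_width: 0.0268
```

Call:
play_rows(deltas=[[0.6, [0, 0, 0.001], 0], [0.6, [0, 0, 0.001], 0]])

```text
clock: 29.35
position: [0.5326, -0.1213, 0.0593]
tool_rot: [0.0, 1.0, -0.0, 0.0]
contact_force: [0.2, -0.1, -0.2]
grip_width: 0.0267
```

Call:
play_rows(deltas=[[0.6, [0, 0, 0.001], 0], [0.6, [0, 0, 0.001], 0]])

```text
clock: 29.52
position: [0.5325, -0.1212, 0.0581]
tool_rot: [0.0, 1.0, -0.0, 0.0]
contact_force: [-0.3, 0.8, 0.1]
grip_width: 0.0268
```

Call:
play_rows(deltas=[[0.6, [-0.001, 0, 0.001], 0], [0.6, [-0.001, 0, 0.001], 0]])

```text
clock: 29.68
position: [0.5312, -0.1212, 0.057]
tool_rot: [-0.0, 1.0, -0.0, -0.0]
contact_force: [-0.2, 0.8, 0.0]
grip_width: 0.0265
```

Call:
play_rows(deltas=[[0.6, [0, 0, 0.001], 0], [0.6, [0, 0, 0.001], 0]])

```text
clock: 29.85
position: [0.5314, -0.1212, 0.0567]
tool_rot: [-0.0, 1.0, -0.0, -0.0]
contact_force: [-2.4, 0.3, 4.1]
grip_width: 0.0264
```

Contact comes at the expected height, so I'll release.

Call:
play_rows(deltas=[[0.3, [0, 0, 0], 0], [0.1, [0, 0, 0], 0], [-0.1, [0, 0, 0], 0], [-0.3, [0, 0, 0], 0], [-0.5, [0, 0, 0], 0], [-0.5, [0, 0, 0], 0], [-0.5, [0, 0, 0], 0]])

```text
clock: 30.43
position: [0.5314, -0.1212, 0.0561]
tool_rot: [-0.0, 1.0, -0.0, -0.0]
contact_force: [-0.2, -0.4, -0.0]
grip_width: 0.064
```

Call:
play_rows(deltas=[[-0.5, [0, 0, -0.01], 0], [-0.5, [0, 0, -0.03], 0], [-0.5, [0, 0, -0.06], 0], [-0.5, [0, 0, -0.09], 0], [-0.5, [0, 0, -0.11], 0], [-0.5, [0, 0, -0.11], 0], [-0.5, [0, 0, -0.11], 0], [-0.5, [0, 0, -0.11], 0]])

```text
clock: 31.1
position: [0.5309, -0.121, 0.1658]
tool_rot: [-0.0, 1.0, -0.0, -0.0]
contact_force: [-0.5, 0.6, -0.7]
grip_width: 0.064
```

```bash
python3 cakes.py w23.png; python3 -c "
from h import *
to(.4162,.2262,.14,0)"
```

```text
[ 0.5309 -0.121   0.1658] -0.02
px [320. 229.] 6462 hsv [ 14. 170. 122.] ztop 0.0581 topmean [ 0.5309 -0.1152] topcirc [array([ 5306.4, -1218.5]), np.float64(141.6)] toprect [array([ 5307.3, -1212.4]), array([275.8, 269.3]), np.float64(4.7)] fullrect [array([ 5312.2, -1187.3]), array([634.6, 641.5]), np.float64(32.9)]
px [456. 291.] 4937 hsv [ 14. 171. 163.] ztop 0.0523 topmean [ 0.6259 -0.1604] topcirc [array([ 6254.9, -1666.3]), np.float64(283.2)] toprect [array([ 6245.8, -1657.7]), array([509. , 305.4]), np.float64(75.9)] fullrect [array([ 6237. , -1659.9]), array([585.9, 456.7]), np.float64(73.3)]
px [404. 373.] 1155 hsv [ 14. 173. 147.] ztop 0.0504 topmean [ 0.597  -0.2328] topcirc [array([ 5982.4, -2302.2]), np.float64(114.6)] toprect [array([ 5950.5, -2315.1]), array([100.5, 228.6]), np.float64(21.9)] fullrect [array([ 5904.1, -2161.1]), array([187.7, 527.4]), np.float64(8.2)]
px [272. 401.] 6036 hsv [ 15. 167. 198.] ztop 0.05 topmean [ 0.4944 -0.2469] topcirc [array([ 4937.2, -2543. ]), np.float64(313.6)] toprect [array([ 4936.4, -2490.3]), array([613.2, 513.6]), np.float64(6.6)] fullrect [array([ 4938.1, -2482.9]), array([642. , 527.9]), np.float64(6.6)]
t 31.15 pos [ 0.5303 -0.1208  0.1648] psi -0.02 w 0.0638 F [-0.4 -0.3  0.2] 
 delta [-0.1141 -0.3469  0.0254] spin -0.02 j [-0.35  0.13  1.87 -0.    1.15 -0.35]
```

View pics/w23.png

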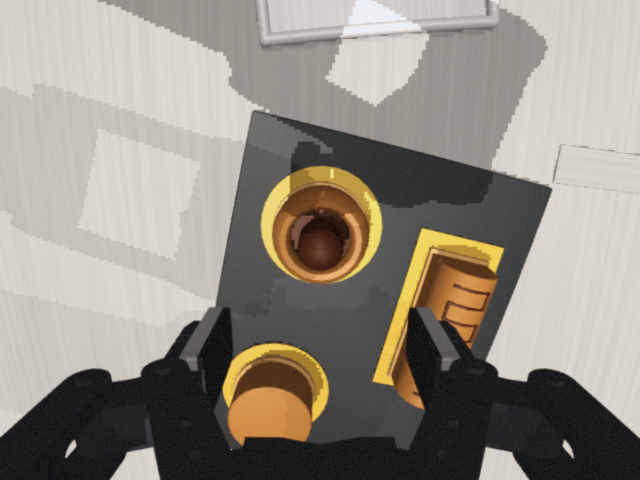

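The praline stands in the hollow at (321,240). Next is the macaron.

Call:
play_rows(deltas=[[-0.5, [-0.012, -0.035, 0], 0], [-0.5, [-0.024, -0.073, 0], 0], [-0.5, [-0.037, -0.111, 0], 0], [-0.5, [-0.049, -0.149, 0], 0], [-0.5, [-0.062, -0.187, 0], 0], [-0.5, [-0.074, -0.225, 0], 0], [-0.5, [-0.086, -0.263, 0], 0], [-0.5, [-0.098, -0.299, 0.01], 0], [-0.5, [-0.108, -0.33, 0.015], 0], [-0.5, [-0.114, -0.347, 0.02], 0]])

```text
clock: 31.98
position: [0.4145, 0.2281, 0.1439]
tool_rot: [0.0, 1.0, 0.001, -0.002]
contact_force: [0.1, -0.5, -0.2]
grip_width: 0.0639
```

Call:
play_rows(deltas=[[-0.5, [0, 0, 0], 0], [-0.5, [0, 0, 0], 0], [-0.5, [0, 0, 0], 0], [-0.5, [0, 0, 0], 0]])

```text
clock: 32.32
position: [0.4179, 0.2248, 0.1459]
tool_rot: [0.0, 1.0, -0.001, -0.0]
contact_force: [-0.4, -0.2, 0.3]
grip_width: 0.0643
```

```bash
python3 cakes.py w24.png; python3 -c "
from h import *
to(.4162,.2262,.022,0)"
```

```text
[0.4179 0.2248 0.1459] -0.1
px [318. 237.] 3329 hsv [ 16. 122. 121.] ztop 0.0271 topmean [0.4163 0.2274] topcirc [array([4161.8, 2261.6]), np.float64(207.8)] toprect [array([4163.2, 2263.6]), array([407.7, 407. ]), np.float64(89.1)] fullrect [array([4161.4, 2262.1]), array([411.2, 409. ]), np.float64(37.7)]
t 32.37 pos [0.4181 0.2247 0.1461] psi -0.12 w 0.0643 F [ 0.5 -0.3 -0.3] 
 delta [-0.0019 -0.0015  0.1241] spin -0.12 j [ 0.35  0.    2.04 -0.    1.1   0.35]
```

View pics/w24.png

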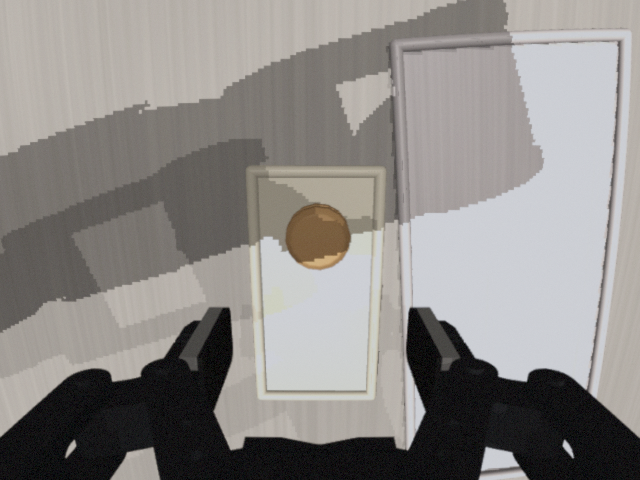

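Call:
play_rows(deltas=[[-0.5, [-0.001, -0.001, 0.035], 0], [-0.5, [-0.002, -0.001, 0.07], 0], [-0.5, [-0.002, -0.001, 0.095], 0], [-0.5, [-0.002, -0.001, 0.115], 0], [-0.5, [-0.002, -0.001, 0.125], 0], [-0.5, [-0.002, -0.001, 0.125], 0], [-0.5, [-0.002, -0.001, 0.125], 0], [-0.5, [-0.002, -0.001, 0.125], 0]])

```text
clock: 33.03
position: [0.4173, 0.2271, 0.0226]
tool_rot: [-0.001, 1.0, -0.001, 0.001]
contact_force: [-0.2, -0.2, -0.1]
grip_width: 0.064
```

```bash
python3 -c "
from h import *
to(.4162,.2262,.0195,0)
g=grab('wrist','w25.png')"
```

```text
t 33.03 pos [0.4173 0.2271 0.0226] psi -0.06 w 0.064 F [-0.2 -0.2 -0.1] 
 delta [-0.0011  0.0009  0.0031] spin -0.06 j [ 0.35  0.22  2.09 -0.    0.83  0.35]
```

View pics/w25.png

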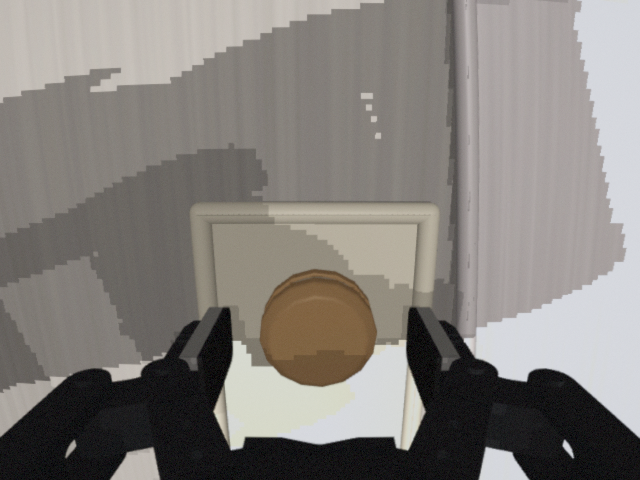

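The macaron is centred between the jaws at (319,328). I'll go down 2.5 mm and close.

Call:
play_rows(deltas=[[-0.4, [-0.001, 0.001, 0.0025], 0], [-0.2, [-0.001, 0.001, 0.0025], 0], [-0.05, [-0.001, 0.001, 0.0025], 0], [0.1, [-0.001, 0.001, 0.0025], 0], [0.25, [-0.001, 0.001, 0.0025], 0], [0.3, [-0.001, 0.001, 0.0025], 0], [0.3, [-0.001, 0.001, 0.0025], 0]], squeeze=20)

```text
clock: 33.67
position: [0.4149, 0.226, 0.0194]
tool_rot: [-0.0, 1.0, -0.0, 0.0]
contact_force: [-1.8, -1.3, 6.5]
grip_width: 0.0407
```

Call:
play_rows(deltas=[[0.3, [0, 0, -0.01], 0], [0.3, [0, 0, -0.03], 0], [0.3, [0, 0, -0.06], 0], [0.3, [0, 0, -0.09], 0], [0.3, [0, 0, -0.09], 0], [0.3, [0, 0, -0.09], 0]])

```text
clock: 34.17
position: [0.4166, 0.2267, 0.1113]
tool_rot: [-0.001, 1.0, -0.0, 0.003]
contact_force: [-1.1, -0.6, -1.0]
grip_width: 0.0405
```

```bash
python3 -c "
from h import *
to(.4938,-.2546,.11,0)
g=grab('wrist','w26.png')"
```

```text
t 34.17 pos [0.4166 0.2267 0.1113] psi -0.01 w 0.0405 F [-1.1 -0.6 -1. ] 
 delta [0.0773 0.4812 0.0007] spin -0.01 j [0.35 0.05 2.07 0.   1.02 0.35]
```

View pics/w26.png

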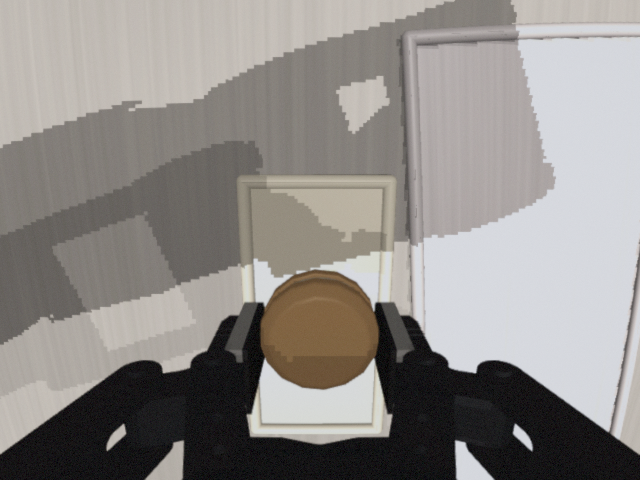

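The macaron is held level at (320,330). I'll carry it to the round cake.

Call:
play_rows(deltas=[[0.3, [0.003, 0.015, 0], 0], [0.3, [0.007, 0.045, 0], 0], [0.3, [0.012, 0.08, 0], 0], [0.3, [0.018, 0.115, 0], 0], [0.3, [0.024, 0.15, 0], 0], [0.3, [0.03, 0.185, 0], 0], [0.3, [0.036, 0.22, 0], 0], [0.3, [0.041, 0.255, 0], 0], [0.3, [0.046, 0.29, 0], 0], [0.3, [0.052, 0.325, 0], 0]])

```text
clock: 35.05
position: [0.4645, -0.1003, 0.1066]
tool_rot: [-0.001, 1.0, -0.0, -0.002]
contact_force: [0.4, -0.0, -0.2]
grip_width: 0.0407
```

Call:
play_rows(deltas=[[0.3, [0.006, 0.035, 0], 0], [0.3, [0.011, 0.07, 0], 0], [0.3, [0.016, 0.105, 0], 0], [0.3, [0.021, 0.13, 0], 0], [0.3, [0.024, 0.149, 0], 0], [0.3, [0.025, 0.156, 0], 0], [0.3, [0.025, 0.156, 0], 0], [0.3, [0.025, 0.156, 0], 0], [0.3, [0.025, 0.156, 0], 0], [0.3, [0.025, 0.156, 0], 0]])

```text
clock: 35.88
position: [0.4908, -0.2535, 0.108]
tool_rot: [-0.001, 1.0, 0.001, -0.001]
contact_force: [-0.3, -0.5, -0.6]
grip_width: 0.0409
```

```bash
python3 -c "
from h import *
to(.4938,-.2546,.0645,0)
g=grab('wrist','w27.png')"
```

```text
t 35.88 pos [ 0.4908 -0.2535  0.108 ] psi 0.07 w 0.0409 F [-0.3 -0.5 -0.6] 
 delta [0.003  0.0012 0.0435] spin 0.07 j [-0.6   0.22  1.88  0.    1.04 -0.61]
```

View pics/w27.png

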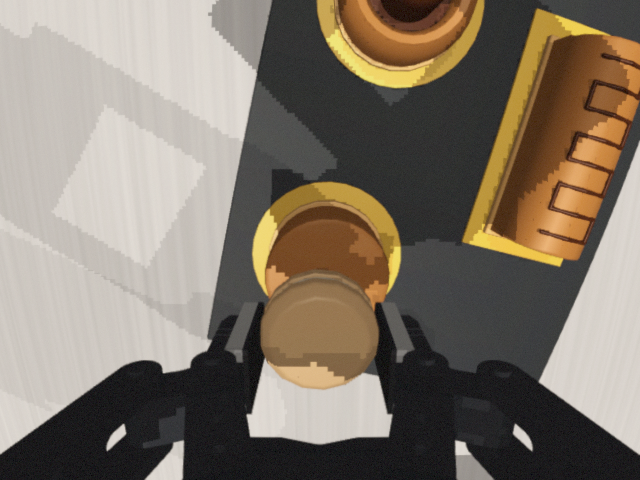

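The cake top is centred at about column 327 and the macaron at 320, which agrees with the 3 mm shift needed. I'll lower it.

Call:
play_rows(deltas=[[0.3, [0.003, 0.001, 0.01], 0], [0.3, [0.003, 0.001, 0.022], 0], [0.3, [0.003, 0.001, 0.032], 0], [0.3, [0.003, 0.001, 0.037], 0], [0.3, [0.003, 0.001, 0.039], 0], [0.3, [0.003, 0.001, 0.039], 0], [0.3, [0.003, 0.001, 0.039], 0]])

```text
clock: 36.52
position: [0.4943, -0.2562, 0.0694]
tool_rot: [-0.0, 1.0, -0.0, -0.0]
contact_force: [-0.4, 0.6, 0.5]
grip_width: 0.0406
```

```bash
python3 -c "
from h import *
to(.4938,-.2546,.0645,0)
g=grab('wrist','w28.png')"
```

```text
t 36.52 pos [ 0.4943 -0.2562  0.0694] psi -0.03 w 0.0406 F [-0.4  0.6  0.5] 
 delta [-0.0005 -0.0016  0.0049] spin -0.03 j [-0.6   0.29  1.89 -0.    0.97 -0.6 ]
```

View pics/w28.png

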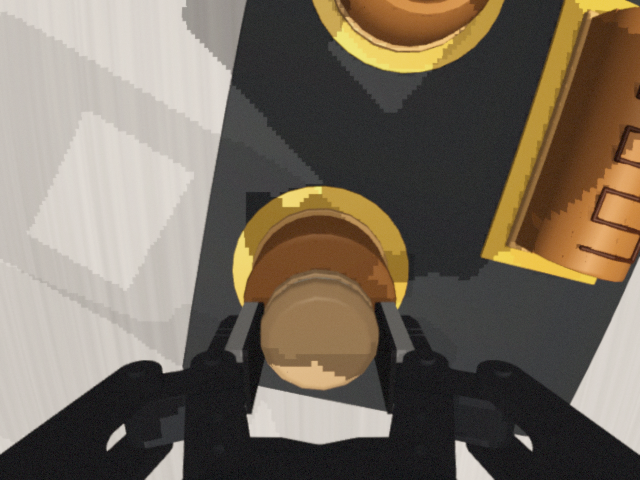

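The columns are aligned (cake 320, macaron 320). The last few millimetres go in small steps.

Call:
play_rows(deltas=[[0.3, [0, -0.001, 0.002], 0], [0.3, [0, -0.0015, 0.003], 0], [0.3, [0, -0.0015, 0.003], 0]])

```text
clock: 36.82
position: [0.4944, -0.2546, 0.0667]
tool_rot: [0.0, 1.0, -0.0, 0.0]
contact_force: [0.6, 0.4, -0.2]
grip_width: 0.0407
```

Call:
play_rows(deltas=[[0.3, [0, 0, 0.001], 0], [0.3, [0, 0, 0.001], 0]])

```text
clock: 36.98
position: [0.4944, -0.2547, 0.0656]
tool_rot: [0.0, 1.0, -0.0, 0.0]
contact_force: [-0.0, 0.3, -1.2]
grip_width: 0.0406
```

Call:
play_rows(deltas=[[0.3, [0, 0, 0.001], 0], [0.3, [0, 0, 0.001], 0]])

```text
clock: 37.15
position: [0.4944, -0.2547, 0.0645]
tool_rot: [-0.0, 1.0, -0.0, -0.0]
contact_force: [0.5, -0.6, -0.3]
grip_width: 0.0406
```

Call:
play_rows(deltas=[[0.3, [0, 0, 0.001], 0], [0.3, [0, 0, 0.001], 0]])

```text
clock: 37.32
position: [0.4944, -0.2547, 0.0644]
tool_rot: [-0.0, 1.0, -0.0, -0.0]
contact_force: [-1.9, 0.8, 5.2]
grip_width: 0.041
```

Call:
play_rows(deltas=[[0.1, [0, 0, 0], 0], [-0.05, [0, 0, 0], 0], [-0.2, [0, 0, 0], 0], [-0.4, [0, 0, 0], 0], [-0.5, [0, 0, 0], 0], [-0.5, [0, 0, 0], 0], [-0.5, [0, 0, 0], 0]])

```text
clock: 37.9
position: [0.4943, -0.2547, 0.0635]
tool_rot: [-0.0, 1.0, -0.0, -0.0]
contact_force: [-0.7, 0.7, 1.0]
grip_width: 0.0638
```

Call:
play_rows(deltas=[[-0.5, [0, 0, -0.01], 0], [-0.5, [0, 0, -0.03], 0], [-0.5, [0, 0, -0.06], 0], [-0.5, [0, -0.02, -0.1], 0], [-0.5, [0.02, -0.05, -0.14], 0], [-0.5, [0.03, -0.08, -0.17], 0], [-0.5, [0.04, -0.11, -0.19], 0], [-0.5, [0.04, -0.11, -0.2], 0], [-0.5, [0.04, -0.11, -0.2], 0], [-0.5, [0.04, -0.11, -0.2], 0]])

```text
clock: 38.73
position: [0.5352, -0.1448, 0.2653]
tool_rot: [0.001, 1.0, 0.001, 0.001]
contact_force: [-0.4, -0.7, -0.8]
grip_width: 0.0639
```

```bash
cat > fin.py <<'E'
from h import *
g=grab("wrist","w29.png"); P=cloud(g); hsv=cv2.cvtColor(g["im"],cv2.COLOR_RGB2HSV)
print(g["s"]["position"].round(4),g["s"]["contact_force"].round(1))
f=lambda r:[np.round(a,1) for a in r]
for nm,(x,y),(a,b) in [("ring top",(.531,-.1207),(.039,.046)),("praline top",(.531,-.1207),(.055,.08)),("round top",(.494,-.2546),(.046,.052)),("macaron top",(.494,-.2546),(.066,.08)),("log",(.6184,-.191),(.043,.06))]:
    m=(np.hypot(P[...,0]-x,P[...,1]-y)<.065)&(P[...,2]>a)&(P[...,2]<b)
    k,l,st,c=cv2.connectedComponentsWithStats(m.astype(np.uint8)); i=1+np.argmax(st[1:,4]); q=P[l==i]
    h=cv2.convexHull((q[:,:2]*1e4).astype(np.float32)); print(nm,len(q),"z99",np.percentile(q[:,2],99).round(4),"circ",f(cv2.minEnclosingCircle(h)),"rect",f(cv2.minAreaRect(h)))
for n in ["scene","side"]: grab(n,n+"9.png")
E
python3 fin.py
```

```text
[ 0.5352 -0.1448  0.2653] [-0.4 -0.7 -0.8]
ring top 1896 z99 0.0442 circ [array([ 5307.4, -1205.6]), np.float64(302.6)] rect [array([ 5307.8, -1209.4]), array([592.9, 580.9]), np.float64(81.6)]
praline top 910 z99 0.0658 circ [array([ 5307.1, -1218.1]), np.float64(139.9)] rect [array([ 5310.8, -1217.6]), array([272.8, 270.3]), np.float64(89.0)]
round top 1321 z99 0.0505 circ [array([ 4938.7, -2546.6]), np.float64(310.3)] rect [array([ 4943.6, -2518. ]), array([562.1, 614.2]), np.float64(77.4)]
macaron top 1524 z99 0.0723 circ [array([ 4936.3, -2542.8]), np.float64(210.0)] rect [array([ 4936.9, -2540.9]), array([410.1, 408.8]), np.float64(59.9)]
log 4016 z99 0.0531 circ [array([ 6177.3, -1920.5]), np.float64(538.4)] rect [array([ 6182.8, -1919.5]), array([1040.3,  348.3]), np.float64(75.8)]
```

View pics/w29.png

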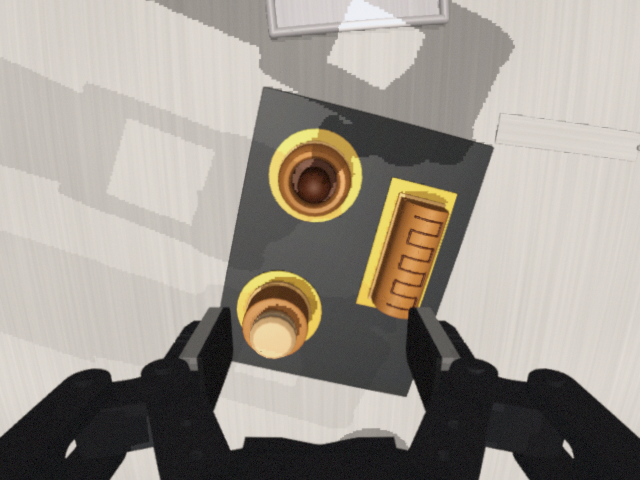

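View pics/side9.png

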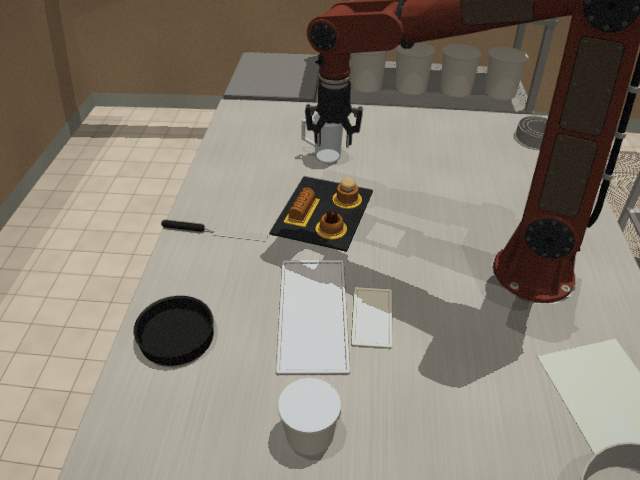

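The views show everything in place: praline at (314,184), macaron at (272,338), log at (410,257). The jug and tub stand where they were, and the arm is clear. I'll let it settle briefly and hand in.

Call:
play_rows(deltas=[[-0.5, [0, 0, 0], 0], [-0.5, [0, 0, 0], 0], [-0.5, [0, 0, 0], 0], [-0.5, [0, 0, 0], 0]])

```text
clock: 39.22
position: [0.534, -0.1451, 0.2629]
tool_rot: [-0.0, 1.0, -0.001, -0.001]
contact_force: [0.4, -0.6, -0.1]
grip_width: 0.0644
```

```bash
python3 -c "
from bench import job_done
print(job_done())"
```

```text
the job is handed in; nothing more can be done
None
```

I moved the three cakes onto their cards in the order round, ring, log. After that I stood the praline in the ring's hollow and laid the macaron on the round cake. Each piece was lowered until contact was felt and then released. The job was handed in at about 39 s; it reports no verdict.

The last wrist-camera check showed:

| Piece | Offset from its target | Top height measured / expected |
|---|---|---|
| Ring cake | about 2 mm or less from the card centre | 44.2 / 44 mm |
| Round cake | about 2 mm or less from the card centre | 50.5 / 50 mm |
| Log | about 2 mm or less from the card centre, about 1° off its axis | 53.1 / 53 mm |
| Praline | about 1 mm from the ring's centre | 65.8 / 66 mm |
| Macaron | about 0.5 mm from the round cake's middle | 72.3 / 72 mm |

In the side picture, the jug and tub stand where they were, by eye, and the arm is clear of everything. No check failed. The fixed cameras put the cards 1 to 5 mm away from the wrist camera's figures, mostly in y, so I placed by the wrist camera.

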